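# Load the sloping die and re-arm its interlock

### The job

Load the embossing die: of the three brass blanks on the wooden pads take the square one and lay it in the square cavity of the sloping die stand, flat on the cavity's floor, and let go of it. Only then re-arm the machine by pushing the black interlock plug fully home, upright, into the socket on top of the grey box. Set things down rather than dropping them, and leave the other blanks and the loupe where they are.

Things in the scene. Friction and masses are not known exactly. Their poses are not given: they have to be found in the camera images.
- blank: square brass blank, 56 x 56 x 8 mm thick, 0.2 kg, lying flat on a fixed wooden pad (36 x 36 mm, 20 mm high) that it overhangs by about 10 mm all round. Origin: centre of its underside; x and y along its sides, z up through its thickness.
- nest: steel die plate, 130 mm (x) by 176 mm (y), tilted 26 degrees to face the robot. Origin: centre of the square cavity's floor, 60 mm above the bench; z outward normal, x up the slope, y across. Cavity 59 x 59 mm, 6 mm deep, sides along x and y; a seated blank stands 2 mm proud. Finger notches break its +y and -y sides.
- notch (a point): floor of the finger notch on the cavity's +y side, 43 mm from the cavity's centre and 14 mm below its floor (a like notch lies on the -y side). Each notch is 38 mm wide along the die plate's x and ends 58 mm from the centre. Under the blank's edge there the support is cut back to 25 mm from the centre, so fingers holding the blank by its y sides have room.
- plug: black plastic interlock plug standing upright on the bench on its shank, 0.07 kg. Origin: centre of the shank's foot; z up. Shank 26 mm (x) x 16 mm (y) x 18 mm high with a slightly tapered foot; above it the head, 40 mm (x) x 24 mm (y), from 18 to 52 mm height; grip the head across its 24 mm width.
- socket (a point): centre of the mouth of the rectangular socket hole in the top of the fixed grey interlock box (100 x 120 mm, 45 mm high). Hole 29 mm (x) x 19 mm (y), 22 mm deep, axes along those of the box, z up. The plug goes in either way round; fully home its head rests on the box's top with the foot 18 mm below the mouth.
- round_blank: round brass blank, 66 mm diameter x 8 mm, lying flat on a like pad; does not fit the cavity, leave alone. Origin: centre of its underside.
- long_blank: oblong brass blank, 74 x 40 x 8 mm, lying flat on a like pad; does not fit the cavity, leave alone. Origin: centre of its underside, x along its length.
- loupe: standing loupe (magnifier), clear foot and black top, 44 mm diameter, 46 mm high; leave alone. Origin: centre of its underside, z up.
Mind the look-alikes: they are no part of the job. What is shaped like the plug but green is not meant. What is shaped like the blank but green is not meant.

How it is judged (in metres and radians):
On the way, in this order (a step that is already met when the one before it is completed fails the run):
1. the square blank lies on the cavity's floor and has been let go (z of blank in the frame of nest between -0.002 and 0.002 m and x of blank in the frame of nest between -0.004 and 0.004 m and y of blank in the frame of nest between -0.004 and 0.004 m and angle between the z axis of blank and the z axis of nest, either way round below 0.06 rad and contact force between the fingers and blank below 0.1 N), for 0.2 s.
2. the plug is fully home in the socket, the blank still seated (z of plug in the frame of socket below -0.0155 m and horizontal distance between plug and socket below 0.004 m and angle between plug's own z axis and vertical below 0.06 rad and z of blank in the frame of nest between -0.002 and 0.002 m and x of blank in the frame of nest between -0.004 and 0.004 m and y of blank in the frame of nest between -0.004 and 0.004 m and angle between the z axis of blank and the z axis of nest, either way round below 0.06 rad), for 0.2 s.
At the end, for the whole second after the job is handed in: Square blank in the cavity: underside within 2 mm of its floor, within 4 mm of its centre along x and y, parallel within 0.06 rad. Plug upright within 0.06 rad, foot at least 15.5 mm below the socket mouth, within 4 mm of its centre. Both released and at rest (all of step 2 and contact force between the fingers and blank below 0.1 N and contact force between the fingers and plug below 0.1 N and linear speed of each of blank, plug below 0.02 m/s); the robot touches nothing.
It fails at once if a bystander (round blank, oblong blank, loupe) is shifted more than 25 mm or the loupe is knocked over (distance of any of round_blank, long_blank, loupe from where it was at the start of the episode above 0.025 m or angle between loupe's own z axis and vertical above 0.5 rad).
It fails at once if the square blank is dropped: out of the fingers it moves faster than 0.5 m/s (contact force between the fingers and blank below 0.1 N and linear speed of blank above 0.5 m/s).
It fails at once if the plug is dropped: out of the fingers it moves faster than 0.5 m/s (contact force between the fingers and plug below 0.1 N and linear speed of plug above 0.5 m/s).
It also fails if it takes over 61 s, if anything falls off the work surface, if the arm or the gripper's body presses on something with over 40 N, if the wrist force passes 120 N, or if a joint passes its speed limit or range.

### The arm

A 6-joint arm with a two-finger parallel gripper is mounted at the origin on the work surface. World frame = base frame: x ahead of the robot, y to its left, z up, the work surface at z = 0. Lengths are in mm, angles in rad, forces in N, time in s.
With the tool pointing down it reaches from about 275 to 1000 mm from the base axis. Payload 8.4 kg.
Tool frame: the origin (TCP) lies between the finger pads; the fingertips stand r.nose_length ahead of it and the grasp point (between the pads) lies 8 mm behind it (r.nose_length is the distance from the TCP to the fingertips, in mm); y points along the fingers, x is the direction in which the jaws open and shut, and the axes are right-handed (so a half turn about y gives the same grasp; the last joint's range is limited). The gripper opens to 85 mm and grips with 20 to 120 N. Pads are 22 mm wide; open, the fingers measure 114 mm over their backs; the gripper's body (76 mm by 85 mm) begins 54 mm behind the grasp point. The pads swing forward as they close: fully open they stand 13 mm farther back than shut.
Start: joints at [1.181, 0.353, 1.633, -0, 1.155, -0.002], TCP at [236.344, 578.592, 209.081] pointing down, gripper open.
Joint ranges: [-2.63, 2.63], [-0.92, 2.1], [0.06, 2.66], [-1.3, 4.44], [0, 2.69], [-3.02, 3.02]. Speed limits (rad/s): [2.22, 2.22, 2.79, 3.14, 3.14, 3.14].

### API

Orientations are given as [roll, pitch, yaw] about the fixed x, y, z axes, in that order (R = Rz(yaw) Ry(pitch) Rx(roll)).
In Python, from rig import r, cams, order gives the robot as it stands. The module is installed in compiled form; this text tells all that it offers.
- The arm moves only by the shell command python3 -m crank 'ROWS' [FORCE]. ROWS is JSON, a list of rows, each a list of 7 numbers: the turn, a rotation vector about the tool's x, y, z in degrees, then the shift along the tool's x, y, z in cm, then the opening, from -1 (shut) to 1 (fully open). A call has exactly 10 rows; each row shifts and turns the pose as measured when the row begins, along the tool's axes as they then stand; what a row does not reach is not made up. A row lasts 1/12 s, in which the tool goes at most 41.7 mm and 7.16 degrees, less where a joint would pass 70% of its speed; a pose out of reach is approached as far as the arm can. A call with a gripper value outside its range is refused whole. The fingers move at their own pace and stop on an object; FORCE is the grip in N (left out, the last holds). Time passes only in rows, so rows that do not move let the fingers close, or fill a call up. It gives the time, the measured TCP pose, the force and the opening at its end, in the units of the state.
- r.sense(): the state, without advancing time (a new reading comes with each control period).
- cams.grab_frame(name): name is "side" or "top" or "wrist"; returns the picture (384x512x3 uint8, blue, green, red); there is no depth.
- cams.camera_info(name): a dict with "intrinsics" (3x3 intrinsics, pixels), "view" (4x4, takes a point from world to camera coordinates); the wrist camera has in their place "hand_eye" (4x4, takes a point from camera to tool coordinates, whose origin is the TCP and whose axes are the tool frame's). Camera axes: x right, y up, looking along -z (the intrinsics and any distortion apply to the point x, -y, -z); pixel columns grow to the right and rows downward; lengths in mm; the calibration is good to about 2 mm. A picture is of the moment at which its call begins: read the wrist's pose just before it. camera_info takes no time and is no camera call.
- order.sign_off(): hands the job in, once; it reports no verdict.
The state is a dict: "clock": time; "qpos": joint angles; "qvel": joint speeds; "joint_efforts": joint torques, N m; "eef_pos": TCP position; "tcp_rot": TCP orientation; "contact_force": force on the tool from outside, world axes, zero at the start; "wrist_torque": the same for the moment, N m; "opening": opening from 0.0 (shut) to 1.0 (fully open).
Only numpy, scipy, OpenCV 4.12 (cv2) and the standard library are available. Lean on these libraries where they do the work, as an engineer would, in place of code of your own. Each camera call takes 0.05 s, during which the arm holds its last target.

## Working session

There is one attempt and no reset: what is moved stays moved. The work goes in short steps, Python scripts to look and compute and a shell command to move; the robot and the scene stay as the last step left them, time stands still between calls to the robot, and variables do not carry over. Pictures are saved under pics/ and viewed, and the job is handed in when it is done.

```bash
mkdir -p pics; ls; python3 - <<'E'
from rig import r,cams,order
import cv2
print(r.sense()); print(r.nose_length)
for n in ("side","top","wrist"):
    i=cams.camera_info(n); print(n,{k:(v.tolist() if hasattr(v,'tolist') else v) for k,v in i.items()})
    cv2.imwrite(f"pics/{n}0.png",cams.grab_frame(n))
E
```

```text
pics
{'clock': 0.0, 'qpos': array([ 1.18061851e+00,  3.53623812e-01,  1.63412628e+00,  7.94598348e-06,
        1.15522016e+00, -2.38541340e-03]), 'qvel': array([-1.00130942e-03, -7.17644182e-04,  9.08105140e-04,  4.78974824e-05,
        4.93213004e-04,  1.61421422e-03]), 'joint_efforts': array([-2.83337533e-03, -6.05227804e+01, -3.42066443e+01,  7.06062963e-06,
        9.32101335e-03,  8.14049116e-06]), 'eef_pos': array([236.13713686, 578.12646032, 208.38027192]), 'tcp_rot': array([-1.57078578e+00,  1.37757558e-03,  1.18300071e+00]), 'contact_force': array([-0.32555655, -0.68087843,  0.18792393]), 'wrist_torque': array([-0.05252983,  0.01690844,  0.01087818]), 'opening': 1.00018289665264}
11.0
side {'intrinsics': [[360.3543785913892, 0.0, 253.00548187977594], [0.0, 360.3543785913892, 190.81141942916176], [0.0, 0.0, 1.0]], 'view': [[-0.9973104571390469, -0.07257567896399725, 0.010228533815755132, 518.2102575725969], [0.05375532357189541, -0.6294350125859709, 0.775191544148012, -81.99662702908662], [-0.04982185533263556, 0.7736564714095095, 0.6316434492475961, -790.6538631288371], [0.0
[... 170 characters left out ...]
31605304, -0.9984955899298353, -0.003009756172539355, -9.574185131336117], [0.9779244978725921, 0.053012206092984564, 0.2021221968656417, -539.9221483294054], [-0.20165856838276497, -0.014009385990295138, 0.9793556855923125, -791.0169660461555], [0.0, 0.0, 0.0, 1.0]]}
wrist {'intrinsics': [[289.7010993609987, 0.0, 257.07118329508717], [0.0, 289.7010993609987, 193.25367705358315], [0.0, 0.0, 1.0]], 'hand_eye': [[0.9999994128822756, -0.0010792368233688782, -9.738059887030145e-05, -0.6500440041221633], [0.00018688327150844053, 0.26028325551410697, -0.9655322842730938, -165.1433910337525], [0.0010673845346368769, 0.9655316991931727, 0.26028330438850283, 66.10694662629142], [0.0, 0.0, 0.0, 1.0]]}
```

View pics/side0.png

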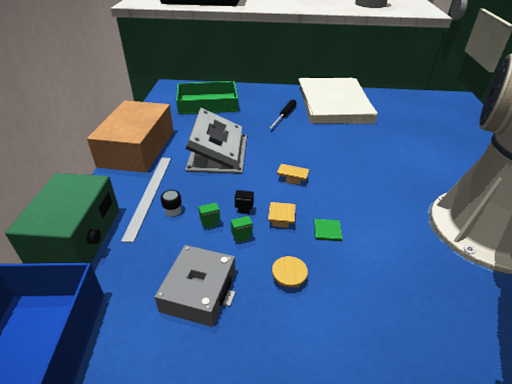

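View pics/top0.png

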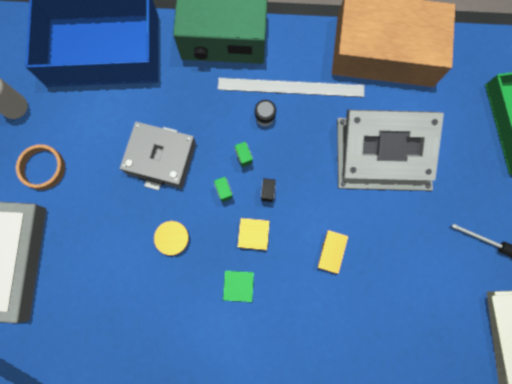

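View pics/wrist0.png

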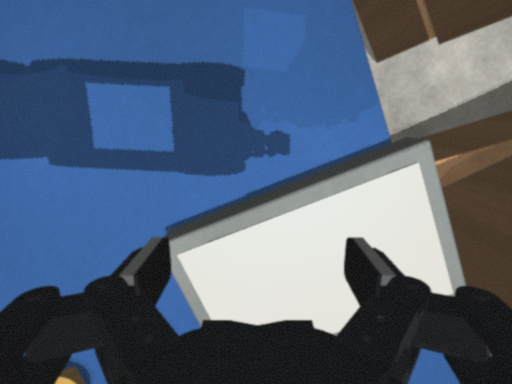

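The top view shows the square blank near (254,234), round at (171,238), oblong at (333,252), black plug at (268,189), green decoys, the box at (158,153), and the nest cavity around (392,146). I'll enlarge these.

```bash
cat > h.py <<'E'
import numpy as np, cv2
from rig import r,cams,order
from scipy.spatial.transform import Rotation as Ro
def proj(n,P):
    i=cams.camera_info(n);K=np.array(i['intrinsics']);V=np.array(i['view'])
    P=np.atleast_2d(P); c=P@V[:3,:3].T+V[:3,3]; c=c*[1,-1,-1]; q=c@K.T; return q[:,:2]/q[:,2:]
def ray(n,uv,pose=None):
    i=cams.camera_info(n);K=np.array(i['intrinsics'])
    d=np.linalg.inv(K)@[uv[0],uv[1],1]; d=d*[1,-1,-1]
    if n!='wrist':
        V=np.array(i['view']); return -V[:3,:3].T@V[:3,3], V[:3,:3].T@d
    H=np.array(i['hand_eye']); p,R=pose
    return R@H[:3,3]+p, R@H[:3,:3]@d
def plane(n,uv,z,pose=None):
    o,d=ray(n,uv,pose); return o+d*(z-o[2])/d[2]
def pose():
    s=r.sense(); return np.array(s['eef_pos']),Ro.from_euler('xyz',s['tcp_rot']).as_matrix()
def crop(im,x0,x1,y0,y1,f,name):
    cv2.imwrite('pics/'+name,cv2.resize(im[y0:y1,x0:x1],None,fx=f,fy=f,interpolation=cv2.INTER_CUBIC))
E
python3 - <<'E'
from h import *
t=cv2.imread('pics/top0.png');s=cv2.imread('pics/side0.png')
crop(t,330,450,100,200,6,'c1.png')
crop(t,110,290,115,265,4.4,'c2.png')
crop(s,150,310,100,240,4.2,'c3.png')
for n,uv,z in [('blank',(254,234),28),('plug',(268,189),52),('box',(158,153),45),('nest',(392,146),60),('loupe',(265,112),46),('long',(333,252),28)]: print(n,plane('top',uv,z).round(1))
E
```

```text
blank [455.8  11.9  28. ]
plug [540.7 -10.2  52. ]
box [602.4 208.4  45. ]
nest [ 636.5 -244.8   60. ]
loupe [698.2   3.1  46. ]
long [ 429.7 -140.5   28. ]
```

View pics/c1.png

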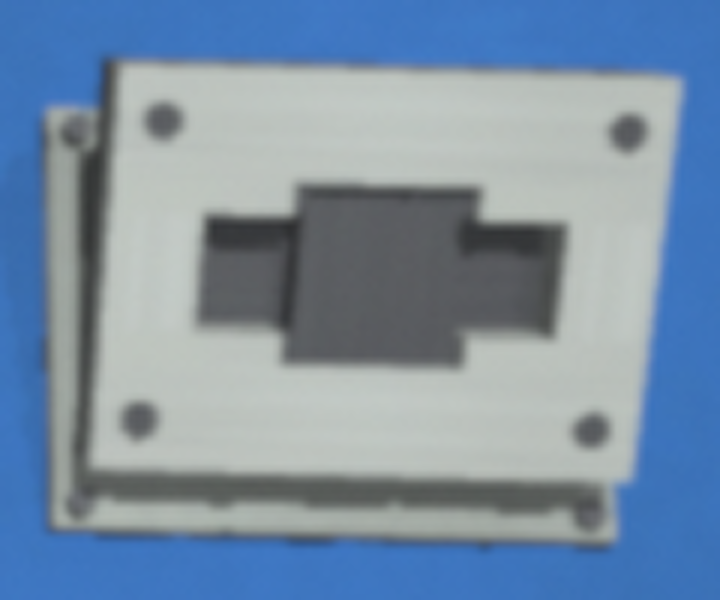

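View pics/c2.png

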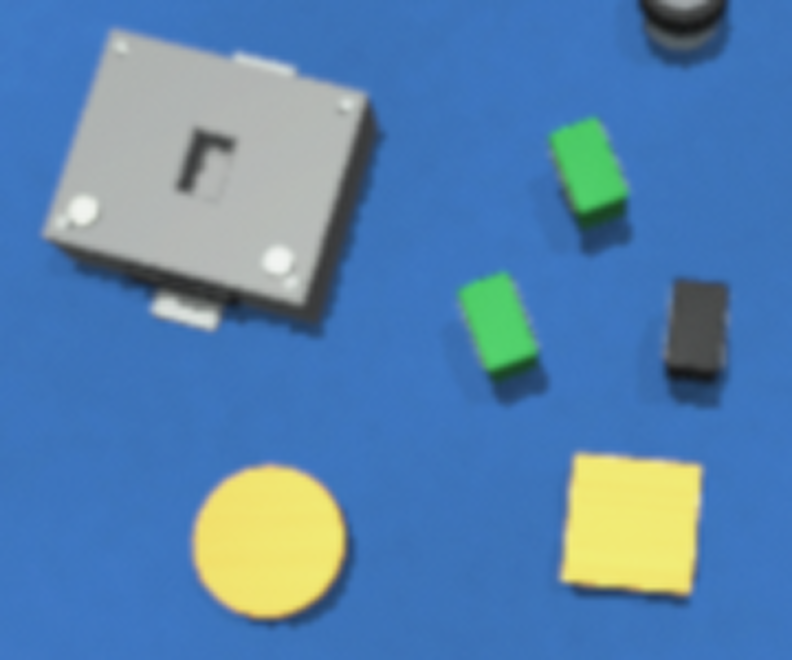

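View pics/c3.png

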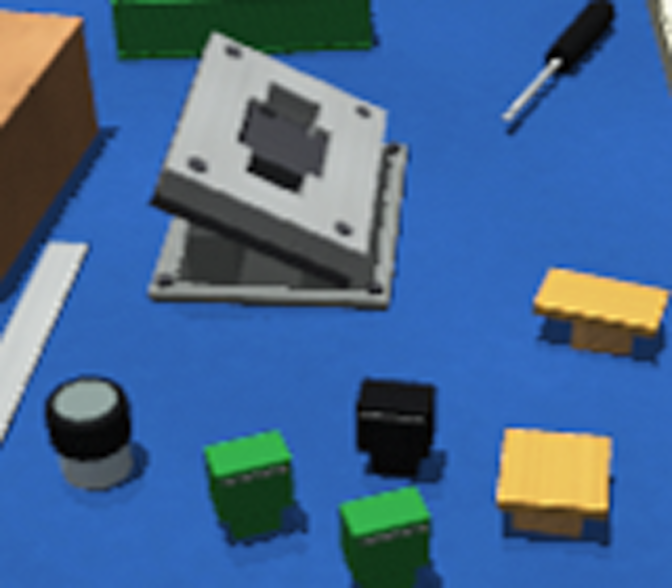

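```bash
cat > fit.py <<'E'
from h import *
from scipy.optimize import least_squares
def un(pts,f,x0,y0): return (np.array(pts,float)+.5)/f-.5+[x0,y0]
def rect(w,l,z): return np.array([[w,l,z],[w,-l,z],[-w,-l,z],[-w,l,z]],float) # order: far-left, far-right, near-right, near-left
def fit(name,loc,obs,z0,guess,tilt=0):
    # obs: list of (cam,pix,loc)
    def res(p):
        R=Ro.from_euler('z',p[2]).as_matrix()@Ro.from_euler('y',-tilt).as_matrix()
        return np.concatenate([(proj(c,l@R.T+[p[0],p[1],z0])-u).ravel() for c,u,l in obs])
    s=least_squares(res,guess); print(name,s.x.round(2),'yawdeg',np.degrees(s.x[2]).round(2),'res',res(s.x).round(1)); return s.x
if __name__=='__main__':
    C1=lambda p:un(p,6,330,100); C2=lambda p:un(p,4.4,110,115); C3=lambda p:un(p,4.2,150,100)
    rad=np.radians(26)
    fit('nestcav',0,[('top',C1([(299,186),(481,188),(463,367),(283,363)]),rect(29.5,29.5,6))],60,[636,-245,0],rad)
    fit('nestplate',0,[('top',C1([(115,62),(682,78),(634,482),(92,470)]),rect(65,88,6))],60,[636,-245,0],rad)
    fit('nestplate side',0,[('side',C3([(165,172),(213,32),(387,110),(368,253)]),rect(65,88,6))],60,[636,-245,0],rad)
    fit('blank',0,[('top',C2([(577,454),(702,465),(690,595),(561,581)]),rect(28,28,28))],0,[455,12,0])
    fit('blank side',0,[('side',C3([(497,503),(505,430),(612,437),(608,512)]),rect(28,28,28))],0,[455,12,0])
    fit('plug',0,[('top',C2([(673,280),(728,284),(722,372),(667,368)]),rect(20,12,52))],0,[540,-10,0])
    fit('plug side',0,[('side',C3([(357,408),(366,380),(434,386),(433,416)]),rect(20,12,52)[[0,1,2,3]])],0,[540,-10,0])
    fit('box',0,[('top',C2([(113,30),(370,96),(305,306),(43,235)]),rect(50,60,45))],0,[602,208,0])
    fit('sock',0,[('top',C2([(195,127),(238,138),(222,202),(177,192)]),rect(14.5,9.5,45))],0,[602,208,0])
E
python3 fit.py
```

```text
nestcav [ 6.3807e+02 -2.4524e+02  4.0000e-02] yawdeg 2.17 res [-0.4 -0.5  0.4 -0.4  0.3  0.3 -0.3  0.5]
nestplate [ 6.3803e+02 -2.4485e+02  3.0000e-02] yawdeg 1.86 res [ 0.7  0.6 -0.  -0.2 -0.3 -0.2 -0.3 -0.1]
nestplate side [ 6.3618e+02 -2.4548e+02  3.0000e-02] yawdeg 1.96 res [ 0.4 -0.9 -0.1  0.1 -0.3  0.5 -0.1  0.4]
blank [ 4.566e+02  1.322e+01 -5.000e-02] yawdeg -2.81 res [-0.3 -0.1  0.1  0.4 -0.  -0.2  0.2 -0.1]
blank side [ 4.5586e+02  1.4410e+01 -4.0000e-02] yawdeg -2.18 res [ 0.1 -0.2  0.1  0.  -0.3  0.4  0.1 -0.1]
plug [ 5.4134e+02 -1.0460e+01 -2.0000e-02] yawdeg -1.11 res [ 0.  -0.2  0.  -0.2  0.   0.2 -0.1  0.2]
plug side [ 5.4001e+02 -8.2700e+00 -5.0000e-02] yawdeg -2.79 res [-0.2  0.2 -0.7 -0.1  1.   0.  -0.1 -0.2]
box [ 6.0384e+02  2.1085e+02 -2.1000e-01] yawdeg -12.0 res [ 0.4 -0.1 -0.3 -0.1 -0.4 -0.1  0.3  0.4]
sock [ 6.0422e+02  2.1072e+02 -1.6000e-01] yawdeg -9.37 res [ 0.2  0.6 -0.2  0.1 -0.4 -0.5  0.4 -0.3]
```

```bash
cat > go.py <<'E'
from h import *
import sys
# usage: go.py x y z yawdeg tiltdeg   (tool x along +Y of part; tool y = -z of part)
def target(yaw,tilt=0):
    P=Ro.from_euler('z',yaw,degrees=True).as_matrix()@Ro.from_euler('y',-tilt,degrees=True).as_matrix()
    return np.column_stack([P[:,1],-P[:,2],-P[:,0]])
if __name__=='__main__':
    x,y,z,yaw,tilt=map(float,sys.argv[1:6]); p,R=pose(); T=target(yaw,tilt)
    s=r.sense();print('pos',p.round(1),'F',s['contact_force'].round(1),'open',round(s['opening'],3),'t',round(s['clock'],2),'q',np.round(s['qpos'],2))
    print('turn(deg, tool)',np.degrees(Ro.from_matrix(R.T@T).as_rotvec()).round(2))
    d=np.array([x,y,z])-p
    print('shift cm now-axes',(R.T@d/10).round(2),' after-turn axes',(T.T@d/10).round(2))
E
python3 go.py 456.2 13.8 120 -2.5 0
```

```text
pos [236.2 578.2 208.5] F [-0.2 -0.5 -0.1] open 0.999 t 0.15 q [ 1.18  0.35  1.63  0.    1.16 -0.  ]
turn(deg, tool) [-1.000e-02 -1.972e+01 -6.000e-02]
shift cm now-axes [-43.92   8.9  -41.71]  after-turn axes [-55.43   8.85 -24.44]
```

```bash
python3 -m crank '[[0,-6.57,0,0,0,0,1],[0,-6.57,0,0,0,0,1],[0,-6.57,0,0,0,0,1],[0,0,0,-3.7,0,-1.63,1],[0,0,0,-3.7,0,-1.63,1],[0,0,0,-3.7,0,-1.63,1],[0,0,0,-3.7,0,-1.63,1],[0,0,0,-3.7,0,-1.63,1],[0,0,0,-3.7,0,-1.63,1],[0,0,0,-3.7,0,-1.63,1]]' 60; python3 go.py 456.2 13.8 120 -2.5 0
```

```text
clock: 0.98
eef_pos: [342.3, 313.1, 205.0]
tcp_rot: [-1.568, 0.001, 1.554]
contact_force: [1.2, 0.2, 0.2]
opening: 1.0
pos [342.3 313.1 205. ] F [1.2 0.2 0.2] open 1.0 t 0.98 q [ 0.74  0.11  1.97  0.    1.07 -0.82]
turn(deg, tool) [-0.13  1.56 -0.08]
shift cm now-axes [-29.73   8.51 -11.89]  after-turn axes [-29.41   8.5  -12.68]
```

```bash
python3 -m crank '[[0,1.5,0,-3.6,0.9,-1.5,1],[0,0,0,-3.6,0.9,-1.5,1],[0,0,0,-3.6,0.9,-1.5,1],[0,0,0,-3.6,0.9,-1.5,1],[0,0,0,-3.6,0.9,-1.5,1],[0,0,0,-3.6,0.9,-1.5,1],[0,0,0,-3.6,0.9,-1.5,1],[0,0,0,-3.6,0.9,-1.5,1],[0,0,0,-0.8,0.5,-0.5,1],[0,0,0,0,0,0,1]]'; python3 go.py 456.2 13.8 120 -2.5 0; python3 - <<'E'
from h import *
p=pose();np.savez('w1.npz',p=p[0],R=p[1])
cv2.imwrite('pics/w1.png',cams.grab_frame('wrist'))
E
```

```text
clock: 1.82
eef_pos: [459.6, -7.3, 126.6]
tcp_rot: [-1.575, -0.001, 1.523]
contact_force: [-0.0, 0.5, -0.2]
opening: 0.998
pos [459.6  -7.3 126.6] F [-0.   0.5 -0.2] open 0.998 t 1.82 q [-0.02  0.2   2.06  0.    0.88 -1.54]
turn(deg, tool) [ 0.23 -0.24  0.04]
shift cm now-axes [2.09 0.66 0.45]  after-turn axes [2.09 0.66 0.43]
```

View pics/w1.png

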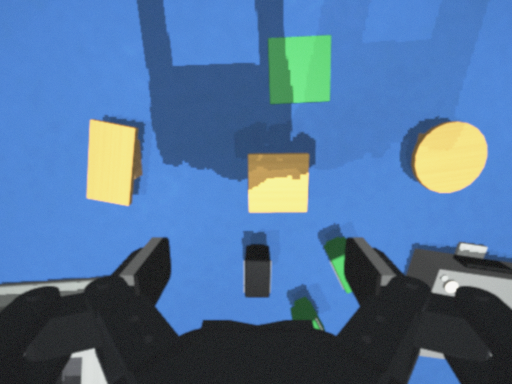

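The wrist view shows the square blank at (247–309, 153–212), with the round and oblong blanks and the plug where I expected them.

```bash
python3 - <<'E'
from h import *
w=np.load('w1.npz');P=(w['p'],w['R'])
im=cv2.imread('pics/w1.png');crop(im,225,335,140,230,7,'w1c.png')
for uv in [(247,153),(308,153),(309,212),(248,212)]: print(plane('wrist',uv,28,P).round(1))
for uv in [(245,259.5),(270,259.5),(270,297),(245,297)]: print('plug',plane('wrist',uv,52,P).round(1))
E
python3 go.py 456.2 13.8 120 -2.5 0
```

```text
[426.5 -15.3  28. ]
[429.1  40.1  28. ]
[485.8  41.   28. ]
[483.  -17.5  28. ]
plug [520.4 -21.6  52. ]
plug [521.5   1.3  52. ]
plug [ 5.609e+02 -1.000e-01  5.200e+01]
plug [559.8 -23.9  52. ]
pos [459.3  -6.4 126.9] F [-0.6 -0.3  0.3] open 0.998 t 1.87 q [-0.02  0.2   2.06  0.    0.88 -1.54]
turn(deg, tool) [ 0.22 -0.21  0.04]
shift cm now-axes [2.01 0.69 0.41]  after-turn axes [2.01 0.69 0.4 ]
```

View pics/w1c.png

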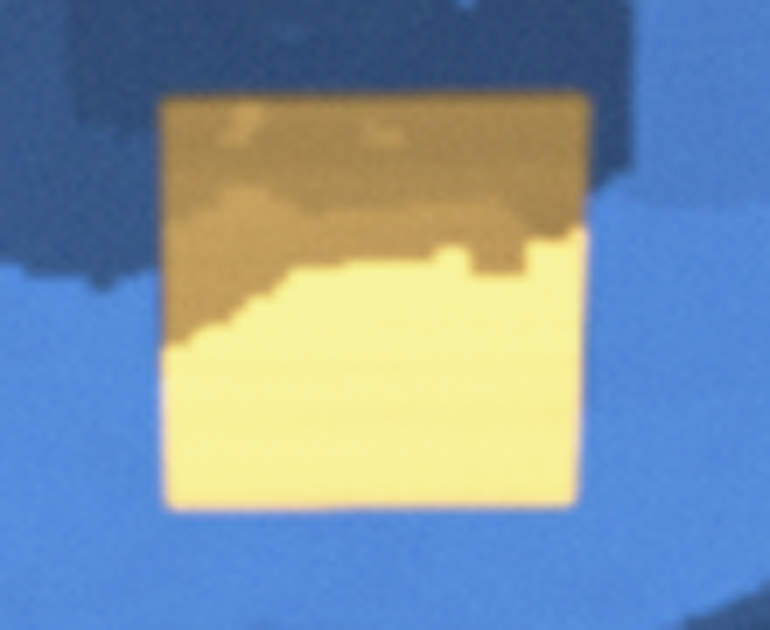

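```bash
python3 -m crank '[[0,0,0,0.8,0.9,0.2,1],[0,0,0,0.8,0.9,0.2,1],[0,0,0,0.3,1.0,0,1],[0,0,0,0,1.0,0,1],[0,0,0,0,1.0,0,1],[0,0,0,0,1.0,0,1],[0,0,0,0,0.6,0,1],[0,0,0,0,0,0,1],[0,0,0,0,0,0,1],[0,0,0,0,0,0,1]]'; python3 go.py 456.2 13 19 -2.6 0
```

```text
clock: 2.7
eef_pos: [450.2, 30.5, 58.0]
tcp_rot: [-1.573, -0.003, 1.538]
contact_force: [0.7, -1.2, -0.2]
opening: 1.001
pos [450.2  30.5  58. ] F [ 0.7 -1.2 -0.2] open 1.001 t 2.7 q [ 0.06  0.31  2.12  0.    0.71 -1.48]
turn(deg, tool) [0.1  0.75 0.19]
shift cm now-axes [-1.74  3.9  -0.65]  after-turn axes [-1.72  3.9  -0.68]
```

```bash
python3 -m crank '[[0,0.5,0,-0.6,0,-0.25,1],[0,0,0,-0.3,0,-0.15,1],[0,0,0,0,0,0,1],[0,0,0,0,0,0,1],[0,0,0,0,0,0,1],[0,0,0,0,0,0,1],[0,0,0,0,0,0,1],[0,0,0,0,0,0,1],[0,0,0,0,0,0,1],[0,0,0,0,0,0,1]]'; python3 go.py 456.2 13 19 -2.6 0
```

```text
clock: 3.53
eef_pos: [455.9, 20.2, 60.1]
tcp_rot: [-1.577, -0.004, 1.528]
contact_force: [-0.3, -0.0, 0.4]
opening: 0.999
pos [455.9  20.2  60.1] F [-0.3 -0.   0.4] open 0.999 t 3.53 q [ 0.04  0.31  2.11  0.    0.71 -1.49]
turn(deg, tool) [0.34 0.12 0.21]
shift cm now-axes [-0.74  4.11 -0.03]  after-turn axes [-0.72  4.11 -0.06]
```

```bash
python3 -m crank '[[0,0,0,-0.3,0,0,1],[0,0,0,-0.3,0.5,0,1],[0,0,0,0,0.5,0,1],[0,0,0,0,0.5,0,1],[0,0,0,0,0.5,0,1],[0,0,0,0,0.5,0,1],[0,0,0,0,0,0,1],[0,0,0,0,0,0,1],[0,0,0,0,0,0,1],[0,0,0,0,0,0,1]]'; python3 go.py 456.2 13 19 -2.6 0;python3 - <<'E'
from h import *
p=pose();np.savez('w2.npz',p=p[0],R=p[1])
cv2.imwrite('pics/w2.png',cams.grab_frame('wrist'))
E
```

```text
clock: 4.37
eef_pos: [455.0, 13.7, 31.3]
tcp_rot: [-1.575, -0.003, 1.528]
contact_force: [-0.1, 0.2, 0.9]
opening: 1.002
pos [455.   13.7  31.3] F [-0.1  0.2  0.9] open 1.002 t 4.37 q [ 0.02  0.36  2.13  0.01  0.65 -1.51]
turn(deg, tool) [0.21 0.13 0.2 ]
shift cm now-axes [-0.07  1.23 -0.12]  after-turn axes [-0.07  1.23 -0.13]
```

View pics/w2.png

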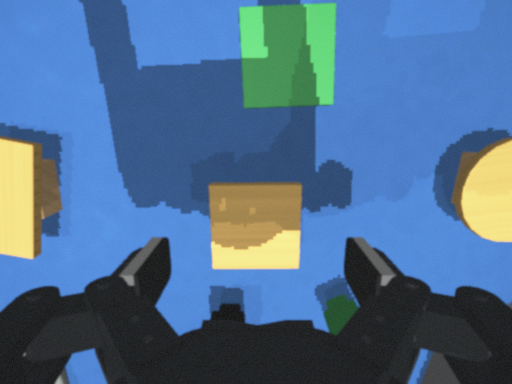

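The blank (209–302, 183–269) sits centred between the fingers, whose tips are at (165,240) and (350,240). Next I'll work out tip depth from these pixels while descending.

```bash
python3 -m crank '[[0,0,0,0,0.5,-0.05,1],[0,0,0,0,0.5,-0.05,1],[0,0,0,0,0.2,0,1],[0,0,0,0,0,0,1],[0,0,0,0,0,0,1],[0,0,0,0,0,0,1],[0,0,0,0,0,0,0.8],[0,0,0,0,0,0,0.7],[0,0,0,0,0,0,0.65],[0,0,0,0,0,0,0.6]]'; python3 go.py 456.2 13 19 -2.6 0;python3 - <<'E'
from h import *
for uv,x in [((169,239),-42.5),((345,239),42.5),((169,267),-42.5)]:
    o,d=ray('wrist',uv,(np.zeros(3),np.eye(3))); print((o+d*(x-o[0])/d[0]).round(1))
cv2.imwrite('pics/s2.png',cams.grab_frame('side'))
crop(cv2.imread('pics/s2.png'),200,400,120,270,4,'s2c.png')
E
```

```text
clock: 5.25
eef_pos: [456.8, 13.8, 18.7]
tcp_rot: [-1.576, -0.004, 1.528]
contact_force: [0.1, -0.0, -0.1]
opening: 0.802
pos [456.8  13.8  18.7] F [ 0.1 -0.  -0.1] open 0.802 t 5.25 q [ 0.02  0.39  2.13  0.01  0.61 -1.51]
turn(deg, tool) [0.31 0.14 0.21]
shift cm now-axes [-0.08 -0.03  0.06]  after-turn axes [-0.08 -0.03  0.06]
[-42.5 -37.4   9.2]
[ 42.5 -34.2   7.9]
[-42.5 -40.9  -3.7]
```

View pics/s2c.png

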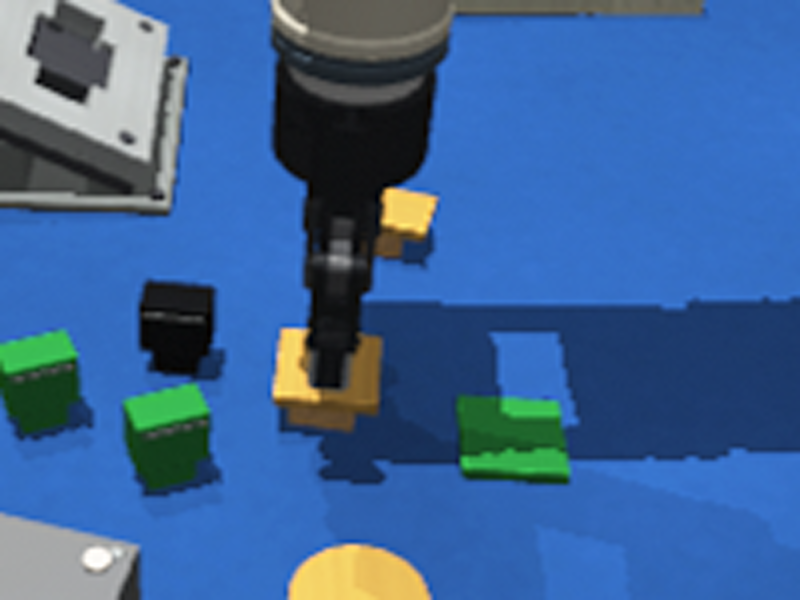

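```bash
python3 - <<'E'
from h import *
for y in (50,54,62):
  for z in (8,13,20,28,36,40): print(y,z,((proj('side',[456.8,y,z])[0]-[200,120])*4).round(0))
H=np.array(cams.camera_info('wrist')['hand_eye']);K=np.array(cams.camera_info('wrist')['intrinsics'])
for q in [(42.5,11-13,11),(42.5,-2,-11),(42.5,-21,11),(42.5,-40,11),(42.5,11,11)]:
    c=np.linalg.inv(H)@[*q,1]; c=c[:3]*[1,-1,-1]; u=K@c; print(q,(u/u[2])[:2].round(0))
E
```

```text
50 8 [323. 438.]
50 13 [323. 431.]
50 20 [324. 422.]
50 28 [325. 411.]
50 36 [326. 400.]
50 40 [326. 395.]
54 8 [323. 444.]
54 13 [323. 437.]
54 20 [324. 427.]
54 28 [325. 417.]
54 36 [326. 406.]
54 40 [326. 400.]
62 8 [322. 454.]
62 13 [323. 448.]
62 20 [324. 438.]
62 28 [325. 427.]
62 36 [326. 416.]
62 40 [326. 411.]
(42.5, -2, 11) [330. 212.]
(42.5, -2, -11) [327. 246.]
(42.5, -21, 11) [338. 223.]
(42.5, -40, 11) [349. 238.]
(42.5, 11, 11) [325. 205.]
```

```bash
python3 - <<'E'
from h import *
crop(cv2.imread('pics/s2.png'),255,325,170,240,8,'s2d.png')
cv2.imwrite('pics/w3.png',cams.grab_frame('wrist')); print(r.sense()['opening'])
E
```

```text
0.7994427278604146
```

View pics/s2d.png

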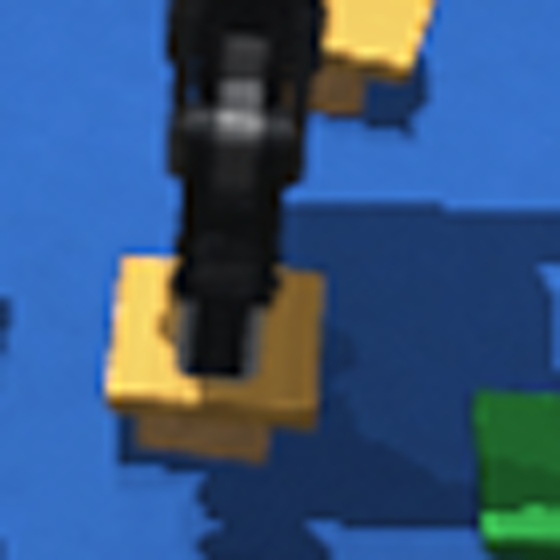

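View pics/w3.png

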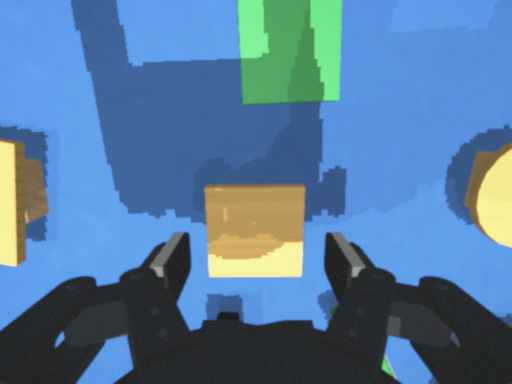

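The two cameras both put the fingertips about 25 mm higher than the stated nose length implies. Closing here will settle it: if the jaws stop at ~0.66 they're on the blank.

```bash
python3 -m crank '[[0,0,0,0,0,0,0.5],[0,0,0,0,0,0,0.4],[0,0,0,0,0,0,0.3],[0,0,0,0,0,0,0.2],[0,0,0,0,0,0,0.15],[0,0,0,0,0,0,0.1],[0,0,0,0,0,0,0.1],[0,0,0,0,0,0,0.1],[0,0,0,0,0,0,0.1],[0,0,0,0,0,0,0.1]]' 30; python3 go.py 456.2 13 19 -2.6 0; python3 - <<'E'
from h import *
cv2.imwrite('pics/w4.png',cams.grab_frame('wrist')); print(r.sense()['opening'])
E
```

```text
clock: 6.18
eef_pos: [456.9, 13.8, 18.8]
tcp_rot: [-1.576, -0.004, 1.528]
contact_force: [0.7, 0.1, 0.5]
opening: 0.545
pos [456.9  13.8  18.8] F [0.7 0.1 0.5] open 0.545 t 6.18 q [ 0.02  0.39  2.13  0.01  0.61 -1.51]
turn(deg, tool) [0.32 0.13 0.21]
shift cm now-axes [-0.08 -0.02  0.07]  after-turn axes [-0.08 -0.02  0.07]
0.5506535715910157
```

View pics/w4.png

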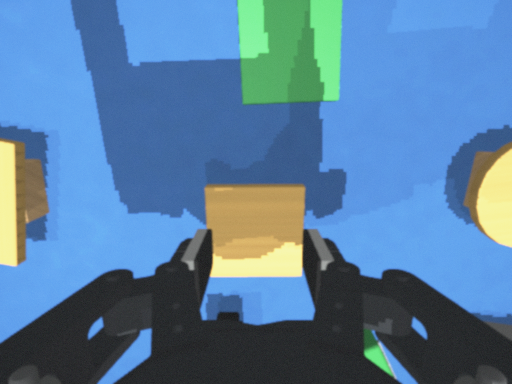

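```bash
python3 - <<'E'
from h import *
for nm,pts in [('w4 .55',[(212,230),(303,230)]),('w3 .8',[(190,233),(325,233)]),('w2 1',[(170,238),(345,238)])]:
  for uv in pts:
    o,d=ray('wrist',uv,(np.zeros(3),np.eye(3)))
    print(nm,[ (z,(o+d*(z-o[2])/d[2]).round(1)) for z in (11,0,-11)])
crop(cv2.imread('pics/w4.png'),180,335,180,290,5,'w4c.png')
cv2.imwrite('pics/s4.png',cams.grab_frame('side'))
crop(cv2.imread('pics/s4.png'),240,340,150,240,8,'s4c.png')
E
```

```text
w4 .55 [(11, array([-23. , -30.4,  11. ])), (0, array([-27.4,  -3.6,   0. ])), (-11, array([-31.9,  23.2, -11. ]))]
w4 .55 [(11, array([ 22.4, -30.3,  11. ])), (0, array([27. , -3.5,  0. ])), (-11, array([ 31.6,  23.3, -11. ]))]
w3 .8 [(11, array([-33.1, -34.3,  11. ])), (0, array([-39.6,  -8.2,   0. ])), (-11, array([-46. ,  17.8, -11. ]))]
w3 .8 [(11, array([ 32.6, -34.1,  11. ])), (0, array([39.1, -8. ,  0. ])), (-11, array([ 45.7,  18. , -11. ]))]
w2 1 [(11, array([-41.1, -40.2,  11. ])), (0, array([-49.1, -15.4,   0. ])), (-11, array([-57.2,   9.5, -11. ]))]
w2 1 [(11, array([ 40.5, -40. ,  11. ])), (0, array([ 48.7, -15.1,   0. ])), (-11, array([ 56.9,   9.7, -11. ]))]
```

View pics/w4c.png

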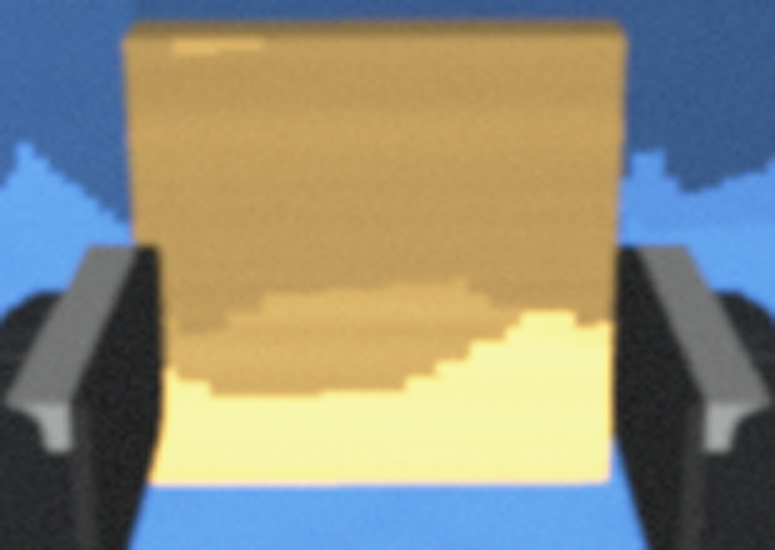

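View pics/s4c.png

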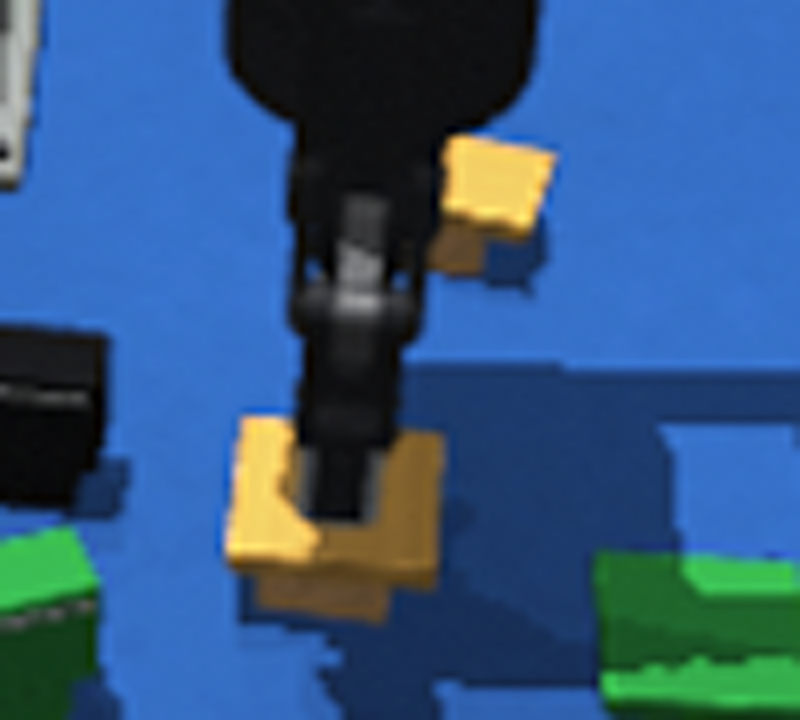

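Closing to 0.55 (47 mm) met nothing. The tips are therefore above the blank, at roughly 40–48 mm and about 27 mm behind the reported TCP, so I trust the images over the stated nose length. I'll reopen and descend in steps.

```bash
python3 -m crank '[[0,0,0,0,0,0,0.7],[0,0,0,0,0,0,0.7],[0,0,0,0,0,0,0.7],[0,0,0,0,0,0,0.7],[0,0,0,-0.1,0.5,0,0.7],[0,0,0,0,0.5,0,0.7],[0,0,0,0,0.5,0,0.7],[0,0,0,0,0.3,0,0.7],[0,0,0,0,0,0,0.7],[0,0,0,0,0,0,0.7]]' ; python3 go.py 456.2 13 -20 -2.6 0; python3 - <<'E'
from h import *
cv2.imwrite('pics/w5.png',cams.grab_frame('wrist'))
cv2.imwrite('pics/s5.png',cams.grab_frame('side'))
crop(cv2.imread('pics/s5.png'),240,340,150,240,8,'s5c.png')
E
```

```text
clock: 7.12
eef_pos: [456.6, 12.7, -1.6]
tcp_rot: [-1.576, -0.004, 1.528]
contact_force: [0.1, 0.2, 0.2]
opening: 0.851
pos [456.6  12.7  -1.6] F [0.1 0.2 0.2] open 0.851 t 7.12 q [ 0.02  0.43  2.14  0.01  0.57 -1.51]
turn(deg, tool) [0.28 0.13 0.2 ]
shift cm now-axes [0.02 1.84 0.05]  after-turn axes [0.02 1.84 0.04]
```

View pics/w5.png

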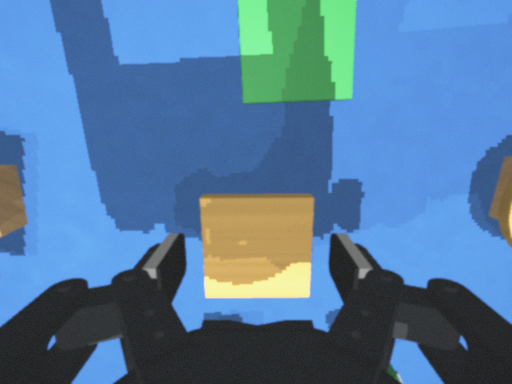

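View pics/s5c.png

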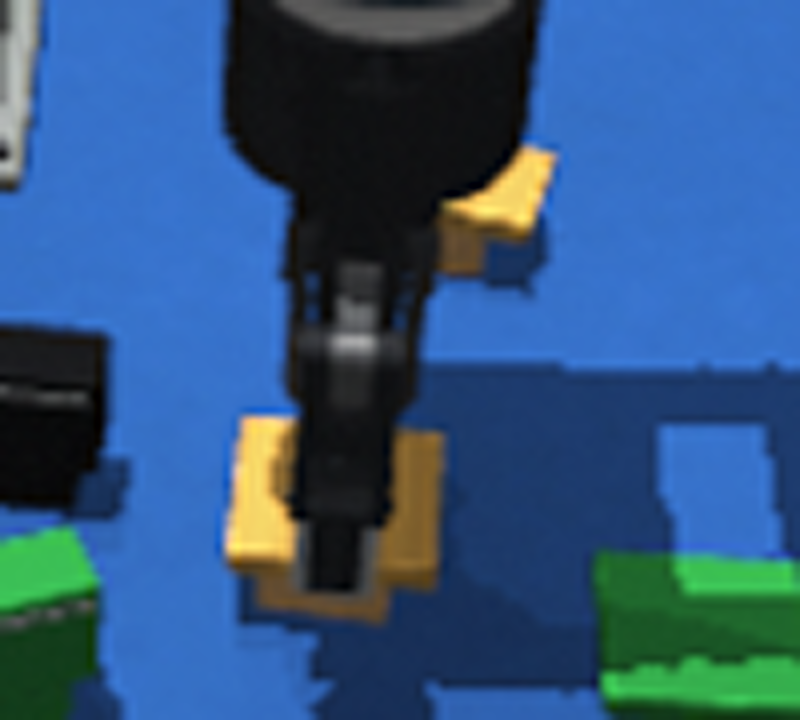

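```bash
python3 -m crank '[[0,0,0,0,0.5,0,0.7],[0,0,0,0,0.5,0,0.7],[0,0,0,0,0.5,0,0.6],[0,0,0,0,0.1,0,0.6],[0,0,0,0,0,0,0.6],[0,0,0,0,0,0,0.6],[0,0,0,0,0,0,0.6],[0,0,0,0,0,0,0.6],[0,0,0,0,0,0,0.6],[0,0,0,0,0,0,0.6]]' ; python3 go.py 456.2 13 -20 -2.6 0; python3 - <<'E'
from h import *
cv2.imwrite('pics/w6.png',cams.grab_frame('wrist'))
cv2.imwrite('pics/s6.png',cams.grab_frame('side'))
crop(cv2.imread('pics/s6.png'),240,340,150,240,8,'s6c.png')
E
```

```text
clock: 8.05
eef_pos: [457.3, 12.9, -18.7]
tcp_rot: [-1.577, -0.004, 1.528]
contact_force: [-0.1, -0.2, 0.3]
opening: 0.802
pos [457.3  12.9 -18.7] F [-0.1 -0.2  0.3] open 0.802 t 8.05 q [ 0.02  0.46  2.14  0.01  0.53 -1.51]
turn(deg, tool) [0.35 0.14 0.21]
shift cm now-axes [0.01 0.13 0.12]  after-turn axes [0.01 0.13 0.11]
```

View pics/s6c.png

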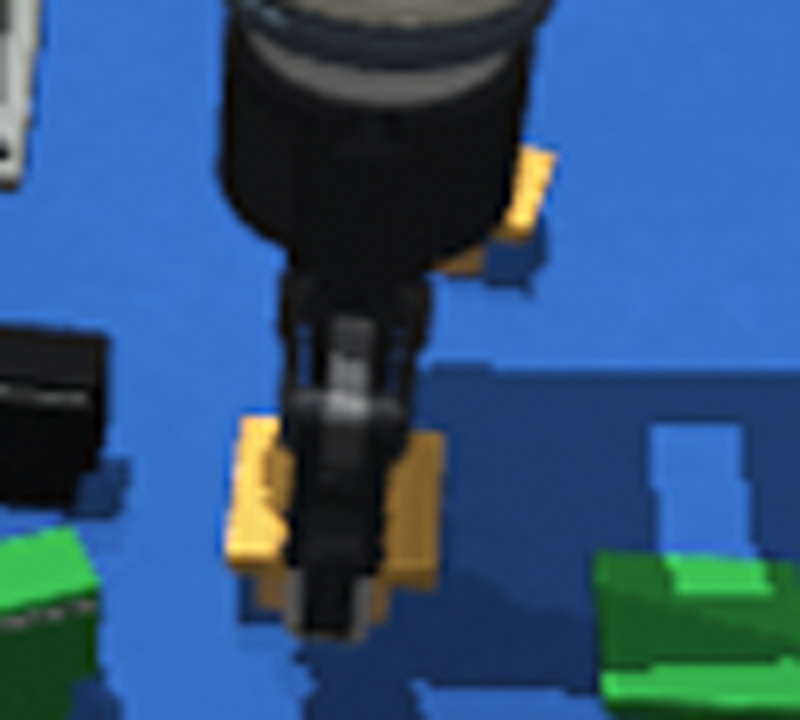

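View pics/w6.png

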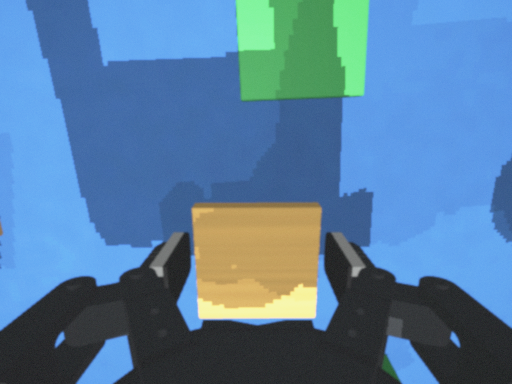

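```bash
python3 -m crank '[[0,0,0,0,-0.35,0.1,0.6],[0,0,0,0,0,0,0.6],[0,0,0,0,0,0,0.4],[0,0,0,0,0,0,0.3],[0,0,0,0,0,0,0.2],[0,0,0,0,0,0,0.1],[0,0,0,0,0,0,0.1],[0,0,0,0,0,0,0.1],[0,0,0,0,0,0,0.1],[0,0,0,0,0,0,0.1]]' 60; python3 go.py 456.2 13 -20 -2.6 0; python3 - <<'E'
from h import *
cv2.imwrite('pics/w7.png',cams.grab_frame('wrist'))
cv2.imwrite('pics/s7.png',cams.grab_frame('side'))
crop(cv2.imread('pics/s7.png'),240,340,150,240,8,'s7c.png')
E
```

```text
clock: 8.98
eef_pos: [456.2, 12.9, -14.1]
tcp_rot: [-1.577, -0.004, 1.528]
contact_force: [0.5, -0.3, 1.2]
opening: 0.636
pos [456.2  12.9 -14.1] F [ 0.5 -0.3  1.2] open 0.636 t 8.98 q [ 0.02  0.45  2.15  0.01  0.53 -1.51]
turn(deg, tool) [0.37 0.14 0.21]
shift cm now-axes [0.01 0.59 0.  ]  after-turn axes [ 0.01  0.59 -0.  ]
```

View pics/s7c.png

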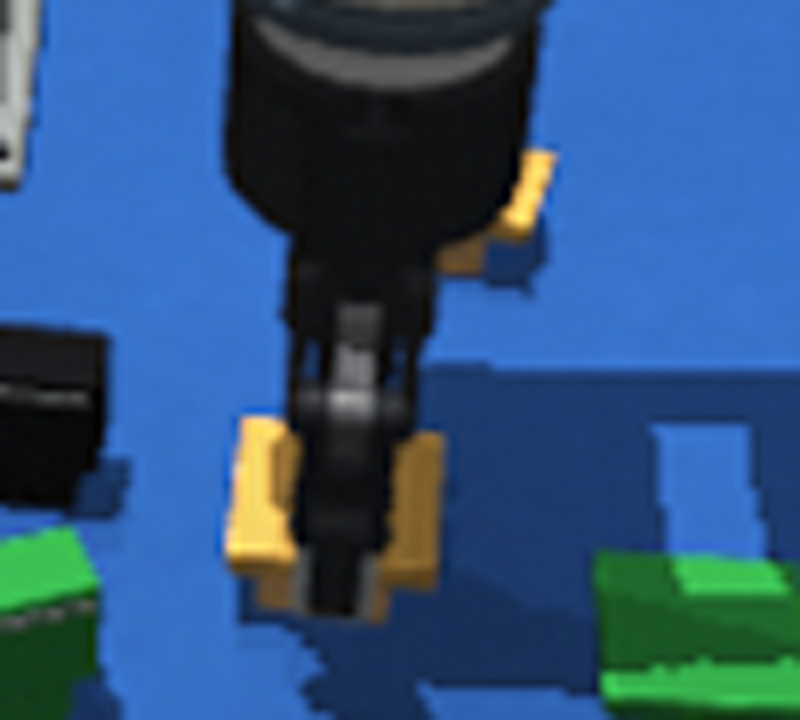

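View pics/w7.png

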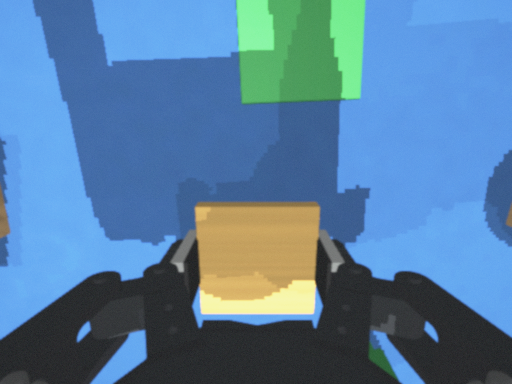

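```bash
python3 -m crank '[[0,0,0,0,-0.3,0,0.1],[0,0,0,0,-0.6,0,0.1],[0,0,0,0,-1.5,0,0.1],[0,0,0,0,-2,0,0.1],[0,0,0,0,-2,0,0.1],[0,0,0,0,-2,0,0.1],[0,0,0,0,-2,0,0.1],[0,0,0,0,-2,0,0.1],[0,0,0,0,-1,0,0.1],[0,0,0,0,0,0,0.1]]'; python3 - <<'E'
from go import *
T=target(2,26); n=-T[:,1]; N=np.array([637.5,-245.2,60])
for h in (80,40,10,0): print(h,(N+n*(h-34.1)).round(1))
p,R=pose(); print(p, r.sense()['opening'])
E
python3 go.py 617 -246 101 2 26
```

```text
clock: 9.92
eef_pos: [452.5, 12.3, 127.6]
tcp_rot: [-1.573, -0.003, 1.528]
contact_force: [-0.5, 0.6, -1.5]
opening: 0.639
80 [ 617.4 -245.9  101.3]
40 [ 634.9 -245.3   65.3]
10 [ 648.1 -244.8   38.3]
0 [ 652.4 -244.7   29.4]
[452.49737941  12.31552804 127.59176287] 0.6393176539559683
pos [452.5  12.3 127.6] F [-0.5  0.6 -1.5] open 0.639 t 9.92 q [ 0.02  0.19  2.07  0.    0.88 -1.51]
turn(deg, tool) [-25.88  -4.43  -0.83]
shift cm now-axes [-25.11   2.61 -17.54]  after-turn axes [-26.39   9.2  -12.8 ]
```

```bash
python3 -m crank '[[0,0,0,-1.5,0,-1,0.1],[0,0,0,-3,0,-2,0.1],[0,0,0,-3,0,-2.1,0.1],[0,0,0,-3,0,-2.1,0.1],[0,0,0,-3,0,-2.1,0.1],[0,0,0,-3,0,-2.1,0.1],[0,0,0,-3,0,-2.1,0.1],[0,0,0,-2.5,0,-1.8,0.1],[0,0,0,-1,0,-0.8,0.1],[0,0,0,0,0,0,0.1]]'; python3 go.py 617 -246 101 2 26
```

```text
clock: 10.75
eef_pos: [605.1, -234.6, 120.9]
tcp_rot: [-1.568, -0.005, 1.531]
contact_force: [-1.0, -0.1, -1.4]
opening: 0.641
pos [ 605.1 -234.6  120.9] F [-1.  -0.1 -1.4] open 0.641 t 10.75 q [-0.37  0.48  1.65  0.    1.02 -1.91]
turn(deg, tool) [-26.14  -4.26  -0.68]
shift cm now-axes [-1.1   1.98 -1.24]  after-turn axes [-1.18  2.29 -0.16]
```

```bash
python3 -m crank '[[-2.5,-0.5,0,0,0,0,0.1],[-5,-0.9,0,0,0,0,0.1],[-5,-0.9,0,0,0,0,0.1],[-5,-0.9,0,0,0,0,0.1],[-4,-0.6,0,0,0,0,0.1],[-2,-0.4,0,0,0,0,0.1],[0,0,0,0,0,0,0.1],[0,0,0,0,0,0,0.1],[0,0,0,0,0,0,0.1],[0,0,0,0,0,0,0.1]]'; python3 go.py 617 -246 101 2 26
```

```text
clock: 11.58
eef_pos: [596.8, -228.6, 112.6]
tcp_rot: [-1.979, 0.007, 1.603]
contact_force: [-0.6, 0.4, -1.6]
opening: 0.642
pos [ 596.8 -228.6  112.6] F [-0.6  0.4 -1.6] open 0.642 t 11.58 q [-0.48  0.34  1.99  0.41  0.48 -2.42]
turn(deg, tool) [-2.62  0.   -0.43]
shift cm now-axes [-1.8   1.86 -1.34]  after-turn axes [-1.81  1.9  -1.25]
```

```bash
python3 -m crank '[[-1,0,0,-0.4,0,-0.3,0.1],[-1,0,0,-0.7,0,-0.5,0.1],[-0.5,0,0,-0.5,0,-0.3,0.1],[0,0,0,0,0,0,0.1],[0,0,0,0,0,0,0.1],[0,0,0,0,0,0,0.1],[0,0,0,0,0,0,0.1],[0,0,0,0,0,0,0.1],[0,0,0,0,0,0,0.1],[0,0,0,0,0,0,0.1]]'; python3 go.py 617 -246 101 2 26;python3 - <<'E'
from h import *
p=pose();np.savez('w8.npz',p=p[0],R=p[1])
cv2.imwrite('pics/w8.png',cams.grab_frame('wrist'))
cv2.imwrite('pics/s8.png',cams.grab_frame('side'))
cv2.imwrite('pics/t8.png',cams.grab_frame('top'))
crop(cv2.imread('pics/s8.png'),130,310,60,200,4,'s8c.png')
E
```

```text
clock: 12.42
eef_pos: [611.1, -242.8, 117.9]
tcp_rot: [-2.021, 0.006, 1.607]
contact_force: [0.1, 0.4, -2.9]
opening: 0.64
pos [ 611.1 -242.8  117.9] F [ 0.1  0.4 -2.9] open 0.64 t 12.42 q [-0.5   0.35  1.97  0.5   0.47 -2.52]
turn(deg, tool) [-0.21  0.22 -0.29]
shift cm now-axes [-0.33  1.78  0.22]  after-turn axes [-0.34  1.77  0.23]
```

View pics/w8.png

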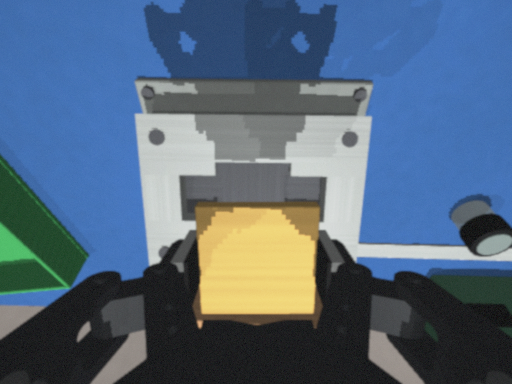

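View pics/s8c.png

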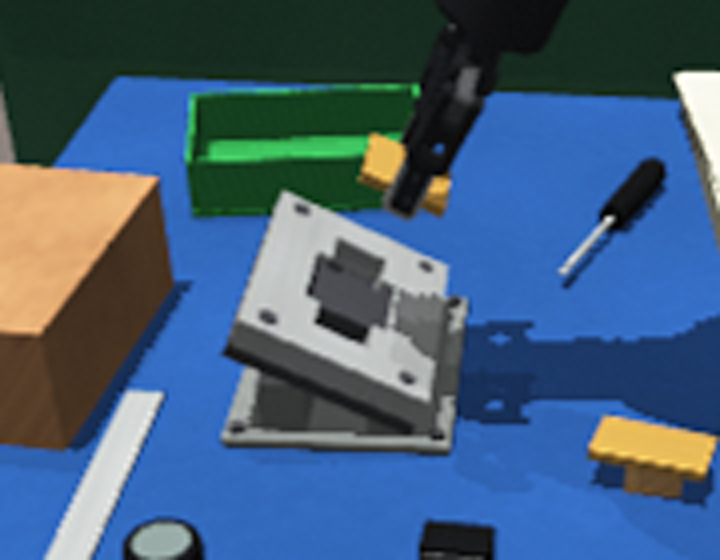

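```bash
cat >> h.py <<'E'
def projtool(q):
    i=cams.camera_info('wrist');K=np.array(i['intrinsics']);H=np.array(i['hand_eye'])
    q=np.atleast_2d(q); c=(q-H[:3,3])@H[:3,:3]; c=c*[1,-1,-1]; u=c@K.T; return u[:,:2]/u[:,2:]
def projw(P,pose): return projtool((np.atleast_2d(P)-pose[0])@pose[1])
E
python3 - <<'E'
from h import *
w=np.load('w8.npz');P=(w['p'],w['R'])
print('blank bot near',projtool([[-28,-34.1,28],[28,-34.1,28]]).round(1),'top near',projtool([[-28,-42.1,28],[28,-42.1,28]]).round(1),'top far',projtool([[-28,-42.1,-28],[28,-42.1,-28]]).round(1))
R=Ro.from_euler('z',2,degrees=True).as_matrix()@Ro.from_euler('y',-26,degrees=True).as_matrix();N=np.array([637.5,-245.2,60])
for nm,l in [('platecorn',[[-65,-88,6],[-65,88,6]]),('cav near',[[-29.5,-29.5,6],[-29.5,29.5,6]]),('notch',[[-19,-58,6],[-19,58,6]])]: print(nm,projw(np.array(l)@R.T+N,P).round(1))
im=cv2.imread('pics/w8.png');crop(im,125,385,95,260,3,'w8c.png')
E
```

```text
blank bot near [[198.6 199. ]
 [317.4 199.1]] top near [[195.1 204. ]
 [321.  204.1]] top far [[201.3 312.2]
 [314.4 312.2]]
platecorn [[135.6 114. ]
 [372.5 115.1]]
cav near [[215.8 161.9]
 [291.9 162.3]]
notch [[179.9 175. ]
 [327.8 175.8]]
```

View pics/w8c.png

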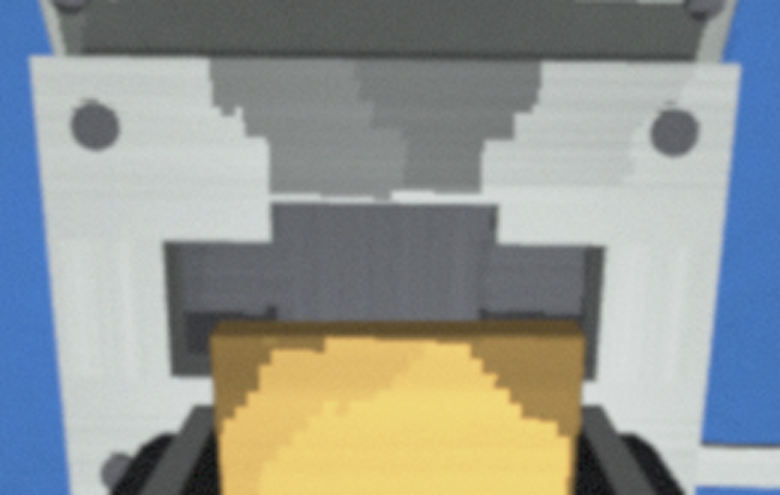

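```bash
python3 go.py 646.7 -244.9 39.9 2 26
```

```text
pos [ 611.2 -242.9  118. ] F [ 0.6 -0.9 -1.9] open 0.637 t 12.57 q [-0.5   0.35  1.97  0.5   0.47 -2.52]
turn(deg, tool) [-0.2   0.21 -0.3 ]
shift cm now-axes [-0.27  8.57  0.21]  after-turn axes [-0.32  8.57  0.24]
```

Descend ~7.5 cm, fixing the small lateral error on the way.

```bash
python3 -m crank '[[0,0.2,-0.2,-0.15,0.5,0.1,0.1],[0,0,0,-0.1,1,0.1,0.1],[0,0,0,0,1,0,0.1],[0,0,0,0,1,0,0.1],[0,0,0,0,1,0,0.1],[0,0,0,0,1,0,0.1],[0,0,0,0,0.8,0,0.1],[0,0,0,0,0.5,0,0.1],[0,0,0,0,0,0,0.1],[0,0,0,0,0,0,0.1]]'; python3 go.py 646.7 -244.9 39.9 2 26
```

```text
clock: 13.4
eef_pos: [641.4, -244.4, 46.2]
tcp_rot: [-2.018, 0.0, 1.605]
contact_force: [0.2, -1.5, -0.9]
opening: 0.635
pos [ 641.4 -244.4   46.2] F [ 0.2 -1.5 -0.9] open 0.635 t 13.4 q [-0.48  0.5   1.95  0.63  0.37 -2.64]
turn(deg, tool) [-0.39 -0.05 -0.03]
shift cm now-axes [-0.07  0.8  -0.2 ]  after-turn axes [-0.07  0.8  -0.19]
```

```bash
python3 -m crank '[[-0.4,0,0,-0.07,0.3,-0.15,0.1],[0,0,0,0,0.3,-0.05,0.1],[0,0,0,0,0,0,0.1],[0,0,0,0,0,0,0.1],[0,0,0,0,0,0,0.1],[0,0,0,0,0,0,0.1],[0,0,0,0,0,0,0.1],[0,0,0,0,0,0,0.1],[0,0,0,0,0,0,0.1],[0,0,0,0,0,0,0.1]]'; python3 go.py 646.7 -244.9 39.9 2 26; python3 - <<'E'
from h import *
p=pose();np.savez('w9.npz',p=p[0],R=p[1])
im=cams.grab_frame('wrist');cv2.imwrite('pics/w9.png',im); crop(im,125,385,95,345,2.4,'w9c.png')
im=cams.grab_frame('side');cv2.imwrite('pics/s9.png',im);crop(im,170,290,90,190,6,'s9c.png')
im=cams.grab_frame('top');cv2.imwrite('pics/t9.png',im)
E
```

```text
clock: 14.23
eef_pos: [646.6, -245.4, 44.0]
tcp_rot: [-2.027, 0.001, 1.605]
contact_force: [0.4, -0.2, -2.4]
opening: 0.636
pos [ 646.6 -245.4   44. ] F [ 0.4 -0.2 -2.4] open 0.636 t 14.23 q [-0.48  0.51  1.94  0.66  0.36 -2.67]
turn(deg, tool) [ 0.15 -0.02 -0.1 ]
shift cm now-axes [0.05 0.38 0.17]  after-turn axes [0.05 0.38 0.17]
```

View pics/w9c.png

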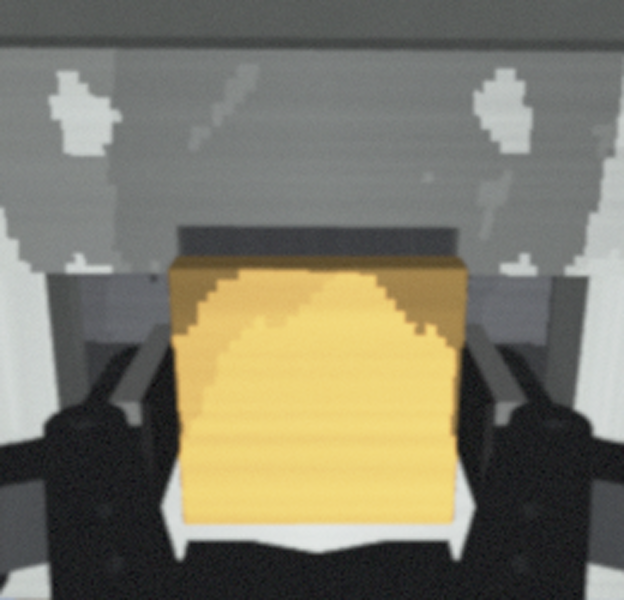

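View pics/s9c.png

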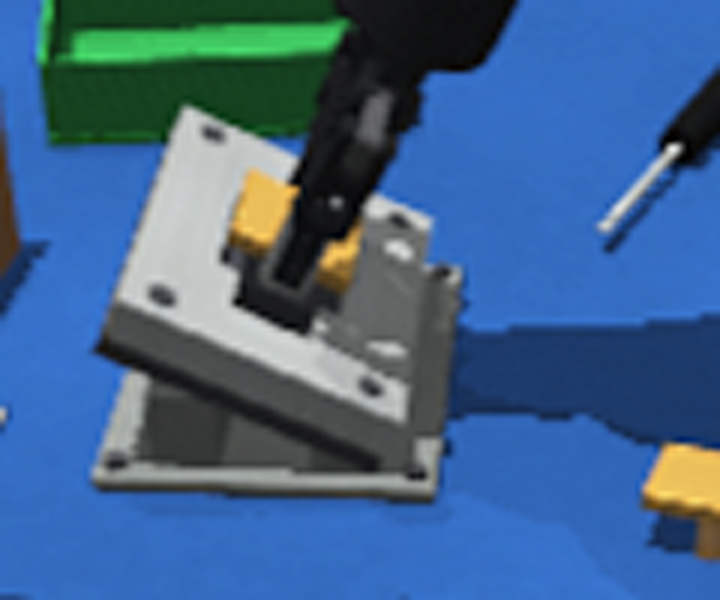

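```bash
python3 - <<'E'
from h import *
w=np.load('w9.npz');P=(w['p'],w['R'])
from scipy.optimize import least_squares
def u(p): return np.array([(a+.5)/2.4-.5+o for a,o in zip(p,(125,95))])
B=np.array([[-28,-8,28],[28,-8,28],[-28,-8,-28],[28,-8,-28],[-28,0,28],[28,0,28]],float)
obs=np.array([u(p) for p in [(173,269),(467,269),(183,523),(454,523),(171,257),(467,257)]])
f=lambda q:(projtool(B+q)-obs).ravel()
s=least_squares(f,[0,-34,0]);print('blank bottom in tool',s.x.round(2),f(s.x).round(1))
s2=least_squares(lambda q:(projtool((B)@Ro.from_rotvec(q[3:]).as_matrix().T+q[:3])-obs).ravel(),[0,-34,0,0,0,0]);print(s2.x[:3].round(2),np.degrees(s2.x[3:]).round(2),s2.cost)
R=Ro.from_euler('z',2,degrees=True).as_matrix()@Ro.from_euler('y',-26,degrees=True).as_matrix();N=np.array([637.5,-245.2,60])
l=np.array([[-29.5,-29.5,6],[-29.5,29.5,6]])
o2=np.array([u((180,228)),u((457,228))])
print('cav pred',projw(l@R.T+N,P).round(1),'obs',o2.round(1))
# infer along-slope shift keeping 26deg plane
g=lambda q:(projw((l+[q[0],q[1],0])@R.T+N,P)-o2).ravel()
s3=least_squares(g,[0,0]);print('nest shift x,y',s3.x.round(2),g(s3.x).round(1))
b=(s.x@P[1].T+P[0]-N)@R; print('blank in nest naive',b.round(2)); print('rel',(b-[*s3.x,0]).round(2))
E
```

```text
blank bottom in tool [ -0.12 -33.41  -1.33] [-1.5 -0.4  0.9 -0.3  0.5  0.9 -0.1  0.9  2.8 -0.5 -2.6 -0.5]
[ -0.14 -33.94  -0.92] [1.76 0.15 0.38] 8.40722614418767
cav pred [[200.1 188.6]
 [317.7 188.6]] obs [[199.7 189.7]
 [315.1 189.7]]
nest shift x,y [ 0.6  -0.75] [-1.1  0.   1.1  0.1]
blank in nest naive [ 2.42 -0.6  15.08]
rel [ 1.82  0.15 15.08]
```

```bash
python3 -m crank '[[0,0,0,0,0,0.1,0.1],[0,0,0,0,0.1,0.07,0.1],[0,0,0,0,0.2,0,0.1],[0,0,0,0,0.2,0,0.1],[0,0,0,0,0.2,0,0.1],[0,0,0,0,0,0,0.1],[0,0,0,0,0,0,0.1],[0,0,0,0,0,0,0.1],[0,0,0,0,0,0,0.1],[0,0,0,0,0,0,0.1]]' 40; python3 go.py 652 -244.7 29.2 2 26; python3 - <<'E'
from h import *
p=pose();np.savez('w10.npz',p=p[0],R=p[1])
im=cams.grab_frame('wrist');cv2.imwrite('pics/w10.png',im); crop(im,125,385,95,345,2.4,'w10c.png')
E
```

```text
clock: 15.22
eef_pos: [648.1, -245.2, 35.6]
tcp_rot: [-2.026, 0.001, 1.605]
contact_force: [0.2, 0.0, -0.7]
opening: 0.636
pos [ 648.1 -245.2   35.6] F [ 0.2  0.  -0.7] open 0.636 t 15.22 q [-0.48  0.53  1.94  0.69  0.34 -2.69]
turn(deg, tool) [ 0.1  -0.03 -0.08]
shift cm now-axes [ 0.04  0.74 -0.07]  after-turn axes [ 0.04  0.74 -0.07]
```

View pics/w10c.png

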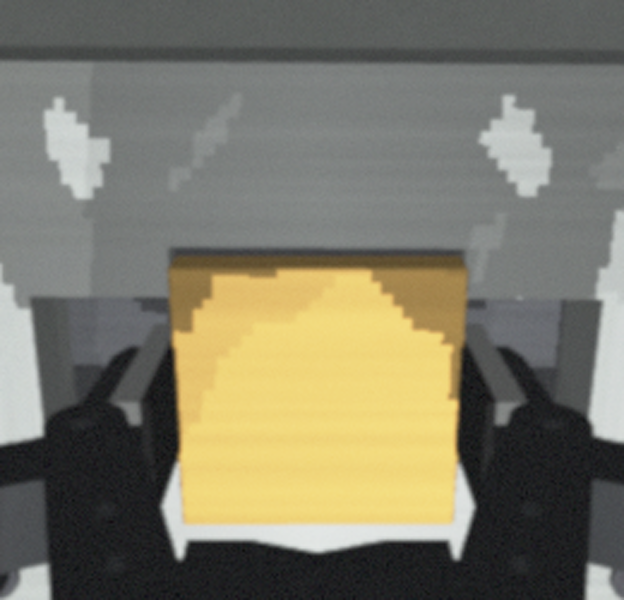

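```bash
python3 -m crank '[[0,0,0,0,0.15,0,0.1],[0,0,0,0,0.15,0,0.1],[0,0,0,0,0.15,0,0.1],[0,0,0,0,0.1,0,0.1],[0,0,0,0,0,0,0.1],[0,0,0,0,0,0,0.1],[0,0,0,0,0,0,0.1],[0,0,0,0,0,0,0.1],[0,0,0,0,0,0,0.1],[0,0,0,0,0,0,0.1]]'; python3 go.py 652 -244.7 29.2 2 26; python3 - <<'E'
from h import *
im=cams.grab_frame('wrist');cv2.imwrite('pics/w11.png',im); crop(im,125,385,95,345,2.4,'w11c.png')
E
```

```text
clock: 16.1
eef_pos: [650.9, -245.2, 30.2]
tcp_rot: [-2.027, 0.001, 1.605]
contact_force: [-0.2, 0.3, -1.6]
opening: 0.639
pos [ 650.9 -245.2   30.2] F [-0.2  0.3 -1.6] open 0.639 t 16.1 q [-0.47  0.54  1.94  0.7   0.34 -2.71]
turn(deg, tool) [ 0.12 -0.03 -0.09]
shift cm now-axes [ 0.05  0.14 -0.05]  after-turn axes [ 0.05  0.14 -0.05]
```

View pics/w11c.png

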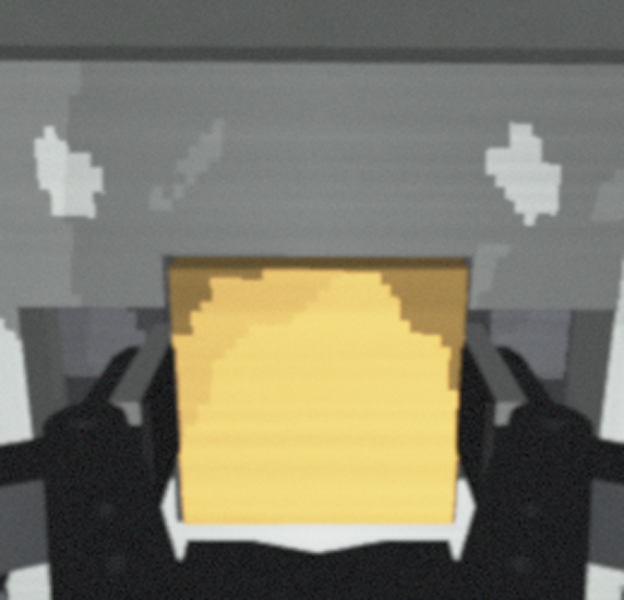

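```bash
python3 -m crank '[[0,0,0,0,0.1,0,0.1],[0,0,0,0,0.1,0,0.1],[0,0,0,0,0,0,0.1],[0,0,0,0,0,0,0.1],[0,0,0,0,0,0,0.1],[0,0,0,0,0,0,0.1],[0,0,0,0,0,0,0.1],[0,0,0,0,0,0,0.1],[0,0,0,0,0,0,0.1],[0,0,0,0,0,0,0.1]]'; python3 go.py 652 -244.7 29.2 2 26; python3 - <<'E'
from h import *
im=cams.grab_frame('wrist');cv2.imwrite('pics/w12.png',im); crop(im,125,385,95,345,2.4,'w12c.png')
print(r.sense()['contact_force'])
E
```

```text
clock: 16.98
eef_pos: [651.8, -245.3, 28.8]
tcp_rot: [-2.027, 0.001, 1.605]
contact_force: [-1.5, 0.2, 0.1]
opening: 0.636
pos [ 651.8 -245.3   28.8] F [-1.5  0.2  0.1] open 0.636 t 16.98 q [-0.47  0.54  1.94  0.7   0.34 -2.71]
turn(deg, tool) [ 0.15 -0.03 -0.1 ]
shift cm now-axes [ 0.06 -0.02 -0.04]  after-turn axes [ 0.06 -0.02 -0.04]
[-0.86927893  0.51156609 -0.14430958]
```

View pics/w12c.png

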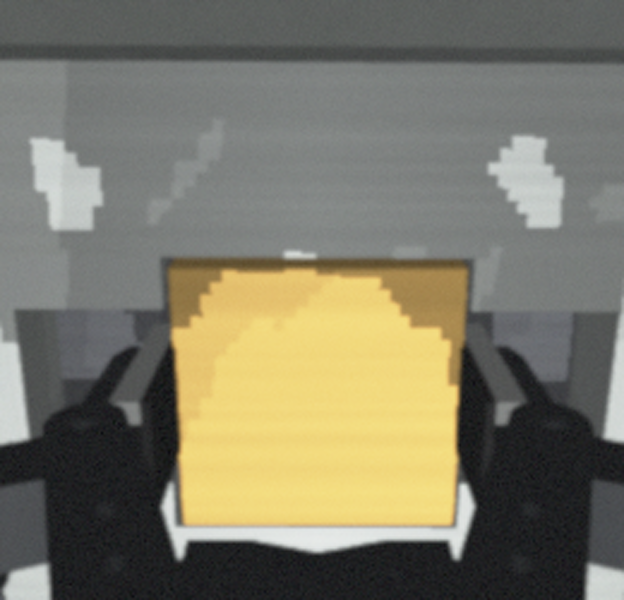

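```bash
python3 -m crank '[[0,0,0,0,0.1,0,0.1],[0,0,0,0,0,0,0.1],[0,0,0,0,0.1,0,0.1],[0,0,0,0,0,0,0.1],[0,0,0,0,0,0,0.1],[0,0,0,0,0,0,0.1],[0,0,0,0,0,0,0.1],[0,0,0,0,0,0,0.1],[0,0,0,0,0,0,0.1],[0,0,0,0,0,0,0.1]]'; python3 go.py 652 -244.7 29.2 2 26; python3 - <<'E'
from h import *
im=cams.grab_frame('side');cv2.imwrite('pics/s13.png',im);crop(im,170,290,90,190,6,'s13c.png')
print(r.sense()['contact_force'])
E
```

```text
clock: 17.87
eef_pos: [652.1, -245.5, 28.9]
tcp_rot: [-2.028, 0.002, 1.605]
contact_force: [-3.4, 0.7, 1.9]
opening: 0.634
pos [ 652.1 -245.5   28.9] F [-3.4  0.7  1.9] open 0.634 t 17.87 q [-0.47  0.54  1.94  0.71  0.33 -2.72]
turn(deg, tool) [ 0.22 -0.01 -0.1 ]
shift cm now-axes [ 0.08 -0.03 -0.  ]  after-turn axes [ 0.08 -0.03 -0.  ]
[-2.75528734 -0.24080252  2.03295832]
```

View pics/s13c.png

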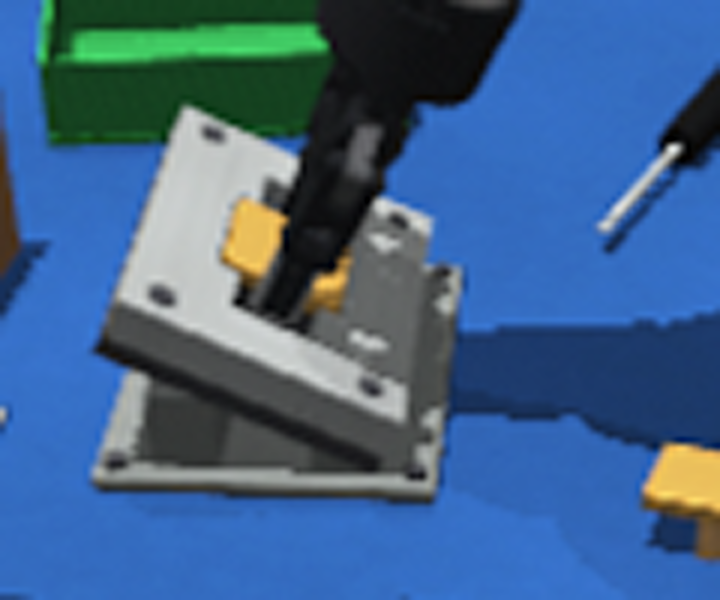

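```bash
python3 -m crank '[[0,0,0,0,0.05,0.05,0.1],[0,0,0,0,0,0,0.1],[0,0,0,0,0,0,0.1],[0,0,0,0,0,0,0.3],[0,0,0,0,0,0,0.35],[0,0,0,0,0,0,0.4],[0,0,0,0,0,0,0.45],[0,0,0,0,0,0,0.5],[0,0,0,0,0,0,0.55],[0,0,0,0,0,0,0.55]]' 20; python3 go.py 652 -244.7 29.2 2 26; python3 - <<'E'
from h import *
im=cams.grab_frame('wrist');cv2.imwrite('pics/w14.png',im); crop(im,125,385,95,345,2.4,'w14c.png')
im=cams.grab_frame('side');cv2.imwrite('pics/s14.png',im);crop(im,170,290,90,190,6,'s14c.png')
E
```

```text
clock: 18.75
eef_pos: [653.4, -245.8, 28.9]
tcp_rot: [-2.03, 0.002, 1.605]
contact_force: [0.2, -0.4, 0.4]
opening: 0.778
pos [ 653.4 -245.8   28.9] F [ 0.2 -0.4  0.4] open 0.778 t 18.75 q [-0.47  0.54  1.94  0.71  0.33 -2.72]
turn(deg, tool) [ 0.33  0.   -0.15]
shift cm now-axes [ 0.12 -0.09  0.11]  after-turn axes [ 0.12 -0.08  0.11]
```

View pics/w14c.png

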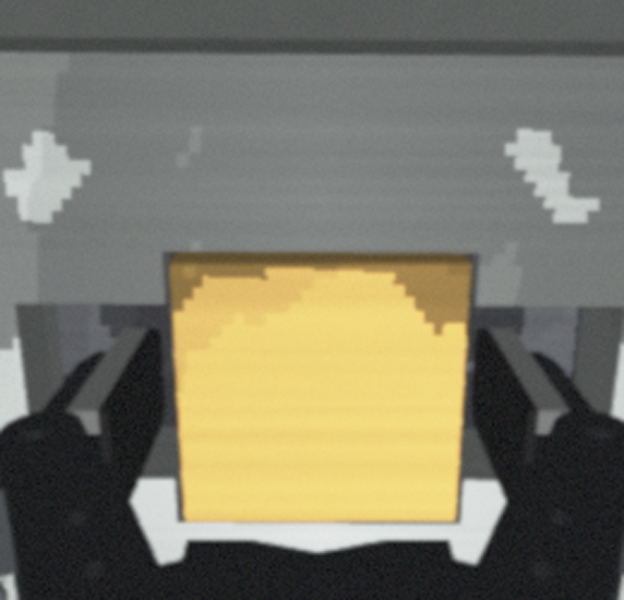

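View pics/s14c.png

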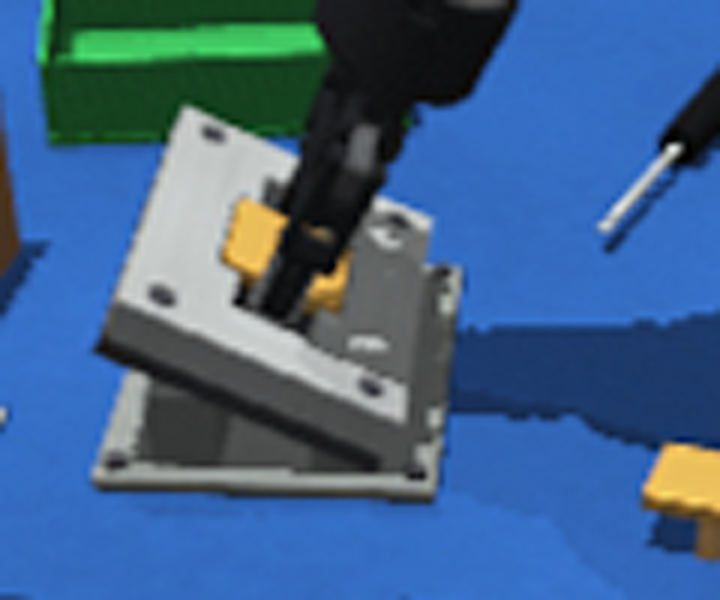

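The blank is released and sits inside the rim with even gaps on all sides. I'll retract along the normal and verify.

```bash
python3 -m crank '[[0,0,0,0,-0.3,0,0.55],[0,0,0,0,-0.5,0,0.55],[0,0,0,0,-1,0,0.55],[0,0,0,0,-1.5,0,0.6],[0,0,0,0,-2,0,0.6],[0,0,0,0,-2,0,0.6],[0,0,0,0,-2,0,0.6],[0,0,0,0,-2,0,0.6],[0,0,0,0,-1,0,0.6],[0,0,0,0,0,0,0.6]]'; python3 go.py 540.7 -9.8 130 -2 0; python3 - <<'E'
from h import *
im=cams.grab_frame('wrist');cv2.imwrite('pics/w15.png',im)
im=cams.grab_frame('side');cv2.imwrite('pics/s15.png',im);crop(im,170,290,90,190,6,'s15c.png')
E
```

```text
clock: 19.68
eef_pos: [593.1, -247.7, 147.8]
tcp_rot: [-2.028, 0.004, 1.603]
contact_force: [1.6, -0.0, -0.4]
opening: 0.801
pos [ 593.1 -247.7  147.8] F [ 1.6 -0.  -0.4] open 0.801 t 19.68 q [-0.53  0.29  1.99  0.48  0.52 -2.51]
turn(deg, tool) [26.22  3.85  0.65]
shift cm now-axes [23.95 -0.46  4.75]  after-turn axes [23.59  1.78  6.07]
```

View pics/w15.png

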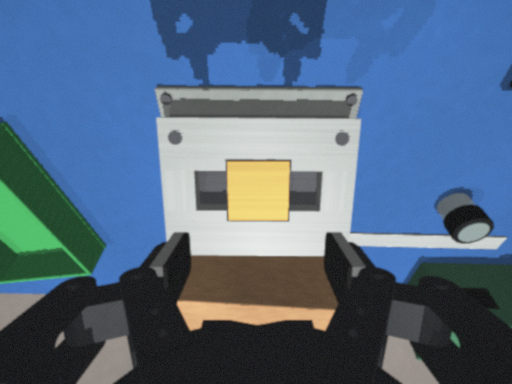

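View pics/s15c.png

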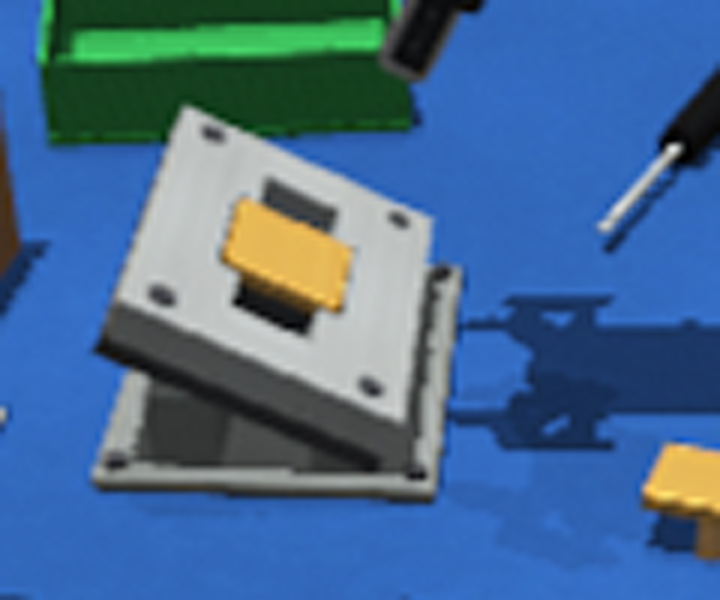

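```bash
python3 - <<'E'
from h import *
f=4.4
for nm,pts in [('g1',[(457,290),(505,272),(540,357),(497,372)]),('g2',[(550,130),(598,117),(628,197),(585,215)]),('plug',[(673,280),(728,284),(722,372),(667,368)])]:
    P=[plane('top',((a+.5)/f-.5+110,(b+.5)/f-.5+115),52) for a,b in pts]
    print(nm,np.round([p[:2] for p in P],1).tolist())
E
```

```text
g1 [[551.6, 95.0], [560.7, 74.6], [523.9, 57.0], [516.3, 75.1]]
g2 [[626.3, 59.1], [633.5, 38.2], [597.5, 22.8], [588.3, 41.3]]
plug [[561.1, 1.2], [560.6, -22.9], [521.5, -22.0], [522.0, 1.8]]
```

```bash
python3 -m crank '[[3,0.4,0,0,-1,0,0.2],[5.5,0.7,0,0,0,0,0.2],[5.5,0.7,0,0,0,0,0.2],[5.5,0.7,0,0,0,0,0.2],[4,0.7,0,0,0,0,0.2],[2,0.3,0,0,0,0,0.2],[0,0,0,0,0,0,0.2],[0,0,0,0,0,0,0.2],[0,0,0,0,0,0,0.2],[0,0,0,0,0,0,0.2]]'; python3 go.py 540.7 -9.8 130 -2 0
```

```text
clock: 20.62
eef_pos: [584.7, -244.8, 142.1]
tcp_rot: [-1.548, -0.013, 1.54]
contact_force: [-0.9, -0.2, -0.1]
opening: 0.6
pos [ 584.7 -244.8  142.1] F [-0.9 -0.2 -0.1] open 0.6 t 20.62 q [-0.4   0.45  1.65  0.    1.07 -1.94]
turn(deg, tool) [-1.32  0.24  0.75]
shift cm now-axes [23.34  1.63  5.09]  after-turn axes [23.33  1.21  5.22]
```

```bash
python3 -m crank '[[-1.3,0.2,0.7,1.2,0,0.3,0.2],[0,0,0,2.8,0,0.6,0.2],[0,0,0,3,0,0.7,0.2],[0,0,0,3,0,0.7,0.2],[0,0,0,3,0,0.7,0.2],[0,0,0,3,0,0.7,0.2],[0,0,0,2.8,0,0.6,0.2],[0,0,0,1.8,0,0.3,0.2],[0,0,0,0.6,0,0.1,0.2],[0,0,0,0,0,0,0.2]]' 40; python3 go.py 540.7 -9.8 60 -2 0
```

```text
clock: 21.45
eef_pos: [536.0, -25.6, 140.7]
tcp_rot: [-1.577, -0.004, 1.529]
contact_force: [1.0, 0.8, 0.1]
opening: 0.601
pos [536.  -25.6 140.7] F [1.  0.8 0.1] open 0.601 t 21.45 q [-0.05  0.29  1.89  0.    0.95 -1.59]
turn(deg, tool) [ 0.37 -0.38  0.21]
shift cm now-axes [ 1.57  8.07 -0.35]  after-turn axes [ 1.59  8.07 -0.42]
```

```bash
python3 -m crank '[[0.3,-0.3,0.2,0.3,0.3,-0.1,0.2],[0,0,0,0.3,1,-0.1,0.2],[0,0,0,0,1.2,0,0.2],[0,0,0,0,1.2,0,0.2],[0,0,0,0,1.2,0,0.2],[0,0,0,0,1.2,0,0.2],[0,0,0,0,0.8,0,0.2],[0,0,0,0,0.3,0,0.2],[0,0,0,0,0,0,0.2],[0,0,0,0,0,0,0.2]]'; python3 go.py 540.7 -9.8 60 -2 0; python3 - <<'E'
from h import *
p=pose();np.savez('w16.npz',p=p[0],R=p[1])
im=cams.grab_frame('wrist');cv2.imwrite('pics/w16.png',im);crop(im,160,360,150,330,3.5,'w16c.png')
E
```

```text
clock: 22.28
eef_pos: [540.2, -27.0, 60.8]
tcp_rot: [-1.573, 0.001, 1.528]
contact_force: [-0.1, -0.0, 0.1]
opening: 0.601
pos [540.2 -27.   60.8] F [-0.1 -0.   0.1] open 0.601 t 22.28 q [-0.05  0.41  1.93 -0.    0.79 -1.58]
turn(deg, tool) [ 0.13 -0.46 -0.07]
shift cm now-axes [1.72 0.08 0.03]  after-turn axes [1.72 0.08 0.01]
```

View pics/w16c.png

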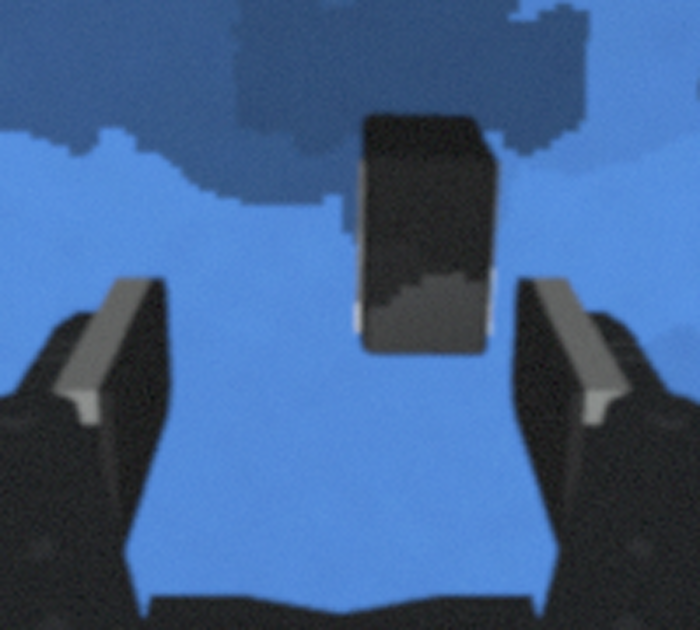

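```bash
python3 - <<'E'
from h import *
w=np.load('w16.npz');P=(w['p'],w['R'])
for a in [(362,157),(497,157),(487,353),(363,353)]: print(plane('wrist',((a[0]+.5)/3.5-.5+160,(a[1]+.5)/3.5-.5+150),52,P).round(1))
E
python3 -m crank '[[0,-0.4,0,0.4,0,0,0.2],[0,0,0,0.6,0.3,0,0.2],[0,0,0,0.4,1,0,0.2],[0,0,0,0.1,1,0,0.2],[0,0,0,0,0.7,0,0.2],[0,0,0,0,0.3,0,0.2],[0,0,0,0,0,0,0.2],[0,0,0,0,0,0,0.2],[0,0,0,0,0,0,0.2],[0,0,0,0,0,0,0.2]]'; python3 go.py 540.7 -10 -1 -2 0; python3 - <<'E'
from h import *
im=cams.grab_frame('wrist');cv2.imwrite('pics/w17.png',im)
im=cams.grab_frame('side');cv2.imwrite('pics/s17.png',im);crop(im,200,300,150,240,8,'s17c.png')
E
```

```text
[521.8 -23.   52. ]
[522.8   1.   52. ]
[560.9  -1.   52. ]
[559.9 -24.2  52. ]
clock: 23.17
eef_pos: [542.3, -9.9, 25.8]
tcp_rot: [-1.576, 0.001, 1.537]
contact_force: [0.5, 0.3, -0.3]
opening: 0.601
pos [542.3  -9.9  25.8] F [ 0.5  0.3 -0.3] open 0.601 t 23.17 q [-0.02  0.47  1.95 -0.    0.72 -1.56]
turn(deg, tool) [ 0.3   0.04 -0.07]
shift cm now-axes [-0.01  2.68  0.17]  after-turn axes [-0.01  2.68  0.16]
```

View pics/w17.png

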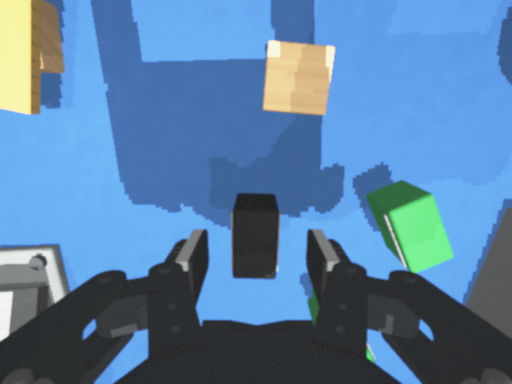

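View pics/s17c.png

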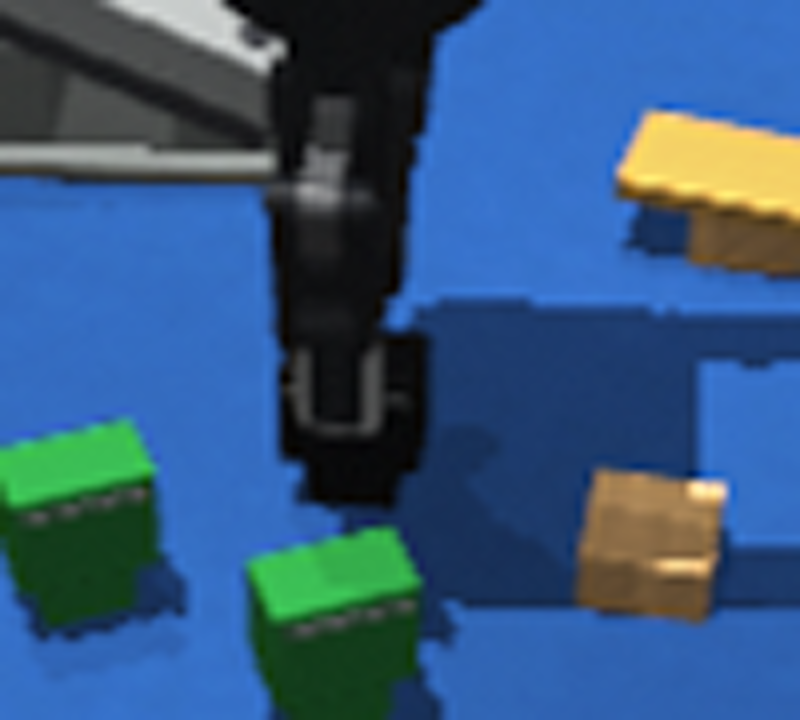

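```bash
python3 -m crank '[[0,0,0,-0.1,0.3,0.15,0.2],[0,0,0,0,0.6,0,0.2],[0,0,0,0,0.8,0,0.2],[0,0,0,0,0.6,0,0.2],[0,0,0,0,0.2,0,0.2],[0,0,0,0,0,0,0.2],[0,0,0,0,0,0,0.2],[0,0,0,0,0,0,0.2],[0,0,0,0,0,0,0.2],[0,0,0,0,0,0,0.2]]'; python3 go.py 541 -11 -1 -2 0; python3 - <<'E'
from h import *
im=cams.grab_frame('wrist');cv2.imwrite('pics/w18.png',im)
im=cams.grab_frame('side');cv2.imwrite('pics/s18.png',im);crop(im,200,300,150,240,8,'s18c.png')
E
```

```text
clock: 24.1
eef_pos: [541.0, -11.3, -1.7]
tcp_rot: [-1.577, 0.001, 1.536]
contact_force: [0.5, 0.3, 0.4]
opening: 0.594
pos [541.  -11.3  -1.7] F [0.5 0.3 0.4] open 0.594 t 24.1 q [-0.02  0.52  1.96 -0.    0.66 -1.56]
turn(deg, tool) [ 0.34  0.01 -0.07]
shift cm now-axes [ 0.03 -0.07  0.  ]  after-turn axes [ 0.03 -0.07  0.  ]
```

View pics/s18c.png

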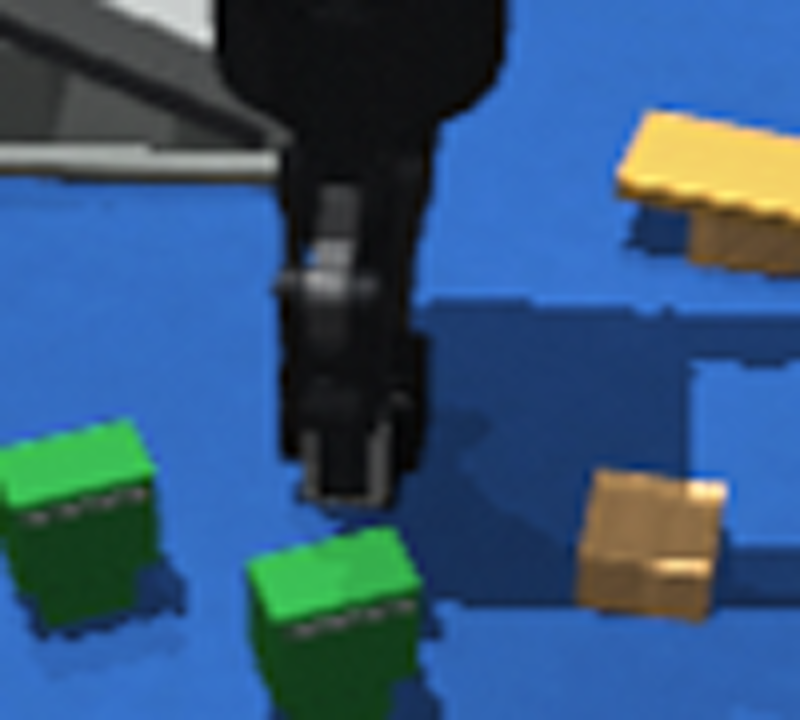

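View pics/w18.png

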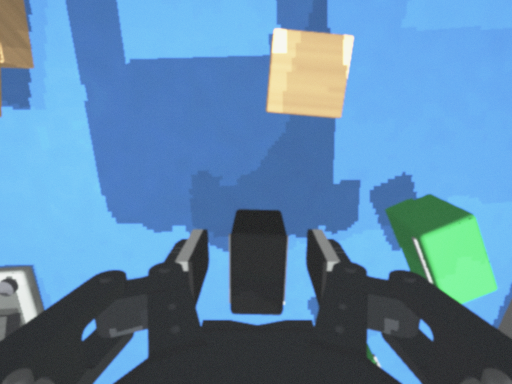

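```bash
python3 - <<'E'
from h import *
for y in (14.5,18,22):
  for z in (10,18,26,34): print(y,z,((proj('side',[541,y,z])[0]-[200,150])*8).round(0))
print('plug head edges at y=1', [((proj('side',[x,1,z])[0]-[200,150])*8).round(0).tolist() for x,z in ((521,18),(561,18),(521,52),(561,52))])
# s7 check of tip: row 613 crop(240,150)x8
for y in (41,44,49):
  for z in (8,14,20): print('s7',y,z,((proj('side',[456,y,z])[0]-[240,150])*8).round(0))
E
```

```text
14.5 10 [344. 522.]
14.5 18 [344. 501.]
14.5 26 [343. 479.]
14.5 34 [343. 458.]
18 10 [343. 531.]
18 18 [342. 509.]
18 26 [342. 488.]
18 34 [342. 466.]
22 10 [341. 541.]
22 18 [341. 519.]
22 26 [341. 498.]
22 34 [340. 476.]
plug head edges at y=1 [[419.0, 472.0], [277.0, 464.0], [421.0, 379.0], [274.0, 371.0]]
s7 41 8 [329. 613.]
s7 41 14 [330. 597.]
s7 41 20 [331. 581.]
s7 44 8 [329. 621.]
s7 44 14 [330. 605.]
s7 44 20 [331. 588.]
s7 49 8 [328. 634.]
s7 49 14 [330. 618.]
s7 49 20 [331. 602.]
```

```bash
python3 -m crank '[[0,0,0,0,-0.4,0,0.2],[0,0,0,0,-0.4,0,0.2],[0,0,0,0,0,0,0.2],[0,0,0,0,0,0,0],[0,0,0,0,0,0,-0.2],[0,0,0,0,0,0,-0.4],[0,0,0,0,0,0,-0.5],[0,0,0,0,0,0,-0.6],[0,0,0,0,0,0,-0.6],[0,0,0,0,0,0,-0.6]]' 40; python3 go.py 541 -11 -1 -2 0; python3 - <<'E'
from h import *
p=pose();np.savez('w19.npz',p=p[0],R=p[1])
im=cams.grab_frame('wrist');cv2.imwrite('pics/w19.png',im);crop(im,160,360,180,330,3.5,'w19c.png')
im=cams.grab_frame('side');cv2.imwrite('pics/s19.png',im);crop(im,200,300,150,240,8,'s19c.png')
E
```

```text
clock: 25.03
eef_pos: [541.9, -11.3, 8.5]
tcp_rot: [-1.579, 0.001, 1.536]
contact_force: [-1.1, 0.9, 2.4]
opening: 0.274
pos [541.9 -11.3   8.5] F [-1.1  0.9  2.4] open 0.274 t 25.03 q [-0.02  0.5   1.96 -0.    0.68 -1.56]
turn(deg, tool) [ 0.47  0.02 -0.07]
shift cm now-axes [0.03 0.95 0.1 ]  after-turn axes [0.03 0.95 0.09]
```

View pics/s19c.png

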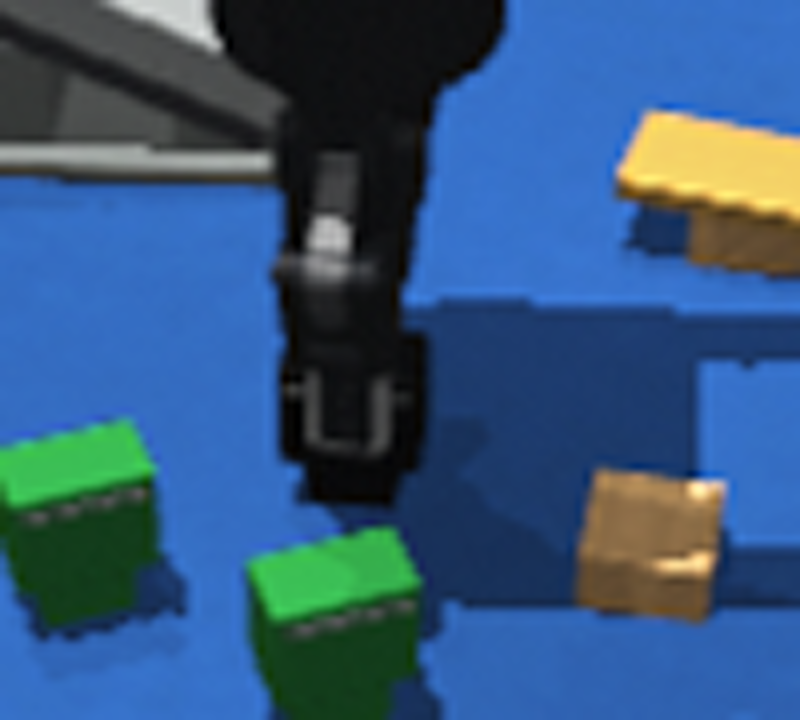

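View pics/w19c.png

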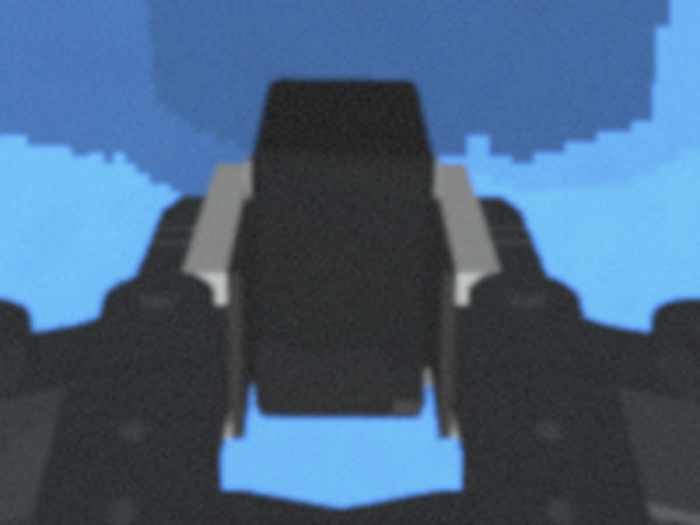

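```bash
python3 - <<'E'
from h import *
from scipy.optimize import least_squares
def u(p): return np.array([(a+.5)/3.5-.5+o for a,o in zip(p,(160,180))])
B=np.array([[-12,-52,20],[12,-52,20],[-12,-52,-20],[12,-52,-20],[-12,-18,20],[12,-18,20]],float)
obs=np.array([u(p) for p in [(255,155),(433,155),(258,413),(424,413),(270,80),(414,80)]])
f=lambda q:(projtool(B+q)-obs).ravel()
s=least_squares(f,[0,8,0]);print('foot in tool',s.x.round(2),f(s.x).round(1))
E
python3 -m crank '[[0,0,0,0,-0.3,0,-0.6],[0,0,0,0,-0.7,0,-0.6],[0,0,0,0,-1.5,0,-0.6],[0,0,0,0,-2,0,-0.6],[0,0,0,0,-2,0,-0.6],[0,0,0,0,-2,0,-0.6],[0,0,0,0,-2,0,-0.6],[0,0,0,0,-1,0,-0.6],[0,0,0,0,0,0,-0.6],[0,0,0,0,0,0,-0.6]]' 40; python3 go.py 603.5 210.8 120 -12 0
```

```text
foot in tool [-0.28 14.95 -3.08] [-0.4 -0.2 -0.4 -0.2  0.4  0.   0.3  0.1  0.1  0.2  0.   0.2]
clock: 25.97
eef_pos: [538.7, -11.1, 129.8]
tcp_rot: [-1.575, 0.001, 1.536]
contact_force: [-0.2, 0.7, -0.9]
opening: 0.27
pos [538.7 -11.1 129.8] F [-0.2  0.7 -0.9] open 0.27 t 25.97 q [-0.02  0.31  1.89 -0.    0.93 -1.56]
turn(deg, tool) [ 0.25 10.01 -0.05]
shift cm now-axes [22.4   0.98 -5.7 ]  after-turn axes [23.05  0.98 -1.73]
```

```bash
python3 -m crank '[[0,2,0,1.5,0,-0.4,-0.6],[0,3,0,2.8,0,-0.7,-0.6],[0,3,0,3,0,-0.6,-0.6],[0,2,0,3,0,-0.4,-0.6],[0,0,0,3,0,-0.3,-0.6],[0,0,0,3,0,-0.3,-0.6],[0,0,0,2.8,0,-0.2,-0.6],[0,0,0,1.8,0,0,-0.6],[0,0,0,0.6,0,0,-0.6],[0,0,0,0,0,0,-0.6]]'; python3 go.py 603.5 210.8 80 -12 0
```

```text
clock: 26.8
eef_pos: [598.8, 203.7, 115.3]
tcp_rot: [-1.56, 0.008, 1.349]
contact_force: [-0.6, -0.5, -0.5]
opening: 0.277
pos [598.8 203.7 115.3] F [-0.6 -0.5 -0.5] open 0.277 t 26.8 q [ 0.33  0.47  1.68 -0.    1.   -1.02]
turn(deg, tool) [-0.59 -0.68 -0.46]
shift cm now-axes [ 0.83  3.52 -0.34]  after-turn axes [ 0.79  3.53 -0.31]
```

```bash
python3 -m crank '[[-0.5,-0.5,-0.4,0.3,0.2,-0.1,-0.6],[0,0,0,0.3,0.6,-0.1,-0.6],[0,0,0,0,0.8,0,-0.6],[0,0,0,0,0.8,0,-0.6],[0,0,0,0,0.6,0,-0.6],[0,0,0,0,0.3,0,-0.6],[0,0,0,0,0,0,-0.6],[0,0,0,0,0,0,-0.6],[0,0,0,0,0,0,-0.6],[0,0,0,0,0,0,-0.6]]'; python3 go.py 603.5 210.8 80 -12 0; python3 - <<'E'
from h import *
p=pose();np.savez('w20.npz',p=p[0],R=p[1])
im=cams.grab_frame('wrist');cv2.imwrite('pics/w20.png',im);crop(im,130,390,80,320,2.5,'w20c.png')
im=cams.grab_frame('side');cv2.imwrite('pics/s20.png',im);crop(im,140,260,190,330,5,'s20c.png')
im=cams.grab_frame('top');cv2.imwrite('pics/t20.png',im);crop(im,110,230,90,210,5,'t20c.png')
E
```

```text
clock: 27.63
eef_pos: [599.1, 202.6, 75.5]
tcp_rot: [-1.565, 0.005, 1.355]
contact_force: [-0.1, -0.5, 0.6]
opening: 0.269
pos [599.1 202.6  75.5] F [-0.1 -0.5  0.6] open 0.269 t 27.63 q [ 0.32  0.51  1.71 -0.    0.92 -1.03]
turn(deg, tool) [-0.35 -0.38 -0.28]
shift cm now-axes [ 0.9  -0.46 -0.25]  after-turn axes [ 0.9  -0.45 -0.26]
```

View pics/w20c.png

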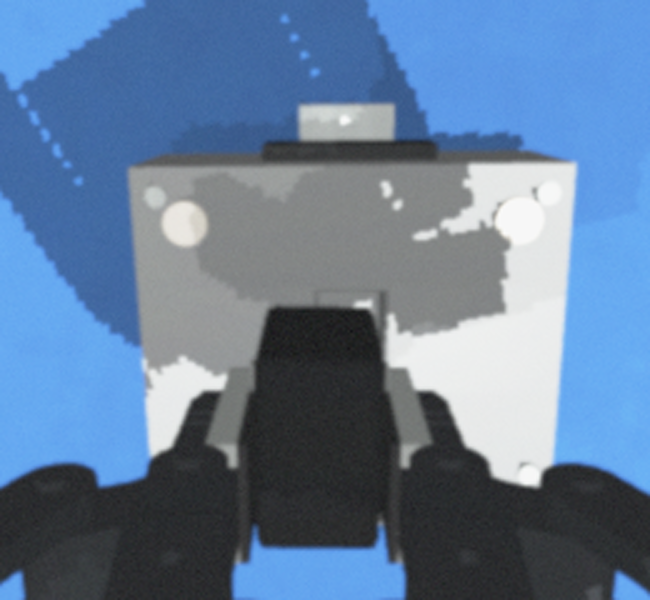

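View pics/s20c.png

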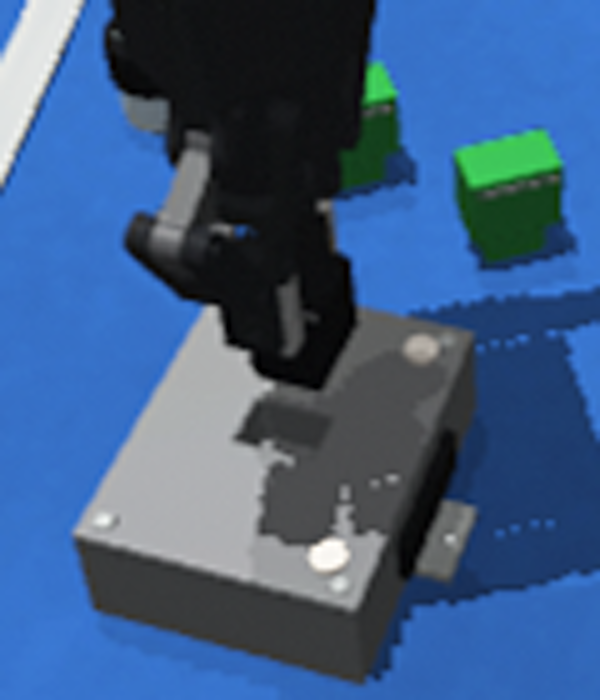

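```bash
python3 - <<'E'
from h import *
from fit import rect,least_squares
w=np.load('w20.npz');P=(w['p'],w['R'])
u=lambda p:np.array([(p[0]+.5)/2.5-.5+130,(p[1]+.5)/2.5-.5+80])
W=[plane('wrist',u(p),45,P) for p in [(130,167),(576,163),(316,290),(386,290)]]; print(np.round(W,1)[:,:2].tolist())
# box from near corners: local (-50,-60),(-50,60); hole (-14.5,-9.5),(-14.5,9.5)
L=np.array([[-50,-60],[-50,60],[-14.5,-9.5],[-14.5,9.5]])
def f(q):
    c,s=np.cos(q[2]),np.sin(q[2]); return (L@np.array([[c,s],[-s,c]])+q[:2]-np.array(W)[:,:2]).ravel()
s=least_squares(f,[604,211,-.21]);print('socket by wrist',s.x[:2].round(1),np.degrees(s.x[2]).round(2),f(s.x).round(1))
# plug in tool now
B=np.array([[-12,-52,20],[12,-52,20],[-12,-52,-20],[12,-52,-20],[-12,-18,20],[12,-18,20]],float)
obs=np.array([u(p) for p in [(257,360),(386,360),(259,546),(377,546),(270,307),(372,307)]])
g=lambda q:(projtool(B+q)-obs).ravel()
t=least_squares(g,[0,8,0]);print('foot in tool',t.x.round(2),g(t.x).round(1))
ft=P[0]+P[1]@t.x; print('foot world by wrist',ft.round(1),' naive',(P[0]+P[1]@[0,8.5,.7]).round(1))
print('tool axis y',P[1][:,1].round(4))
E
```

```text
[[543.1, 162.2], [567.6, 279.3], [587.2, 203.7], [591.4, 222.9]]
socket by wrist [603.9 210.4] -11.87 [-0.5 -0.2 -0.3  0.1  0.5  0.4  0.3 -0.2]
foot in tool [-0.21 14.21 -2.88] [-0.3 -0.  -0.6  0.   0.6 -0.1  1.  -0.  -0.6  0.  -0.2  0.1]
foot world by wrist [601.8 201.7  61.2]  naive [598.4 202.7  67. ]
tool axis y [-0.0069 -0.0036 -1.    ]
```

View pics/t20c.png

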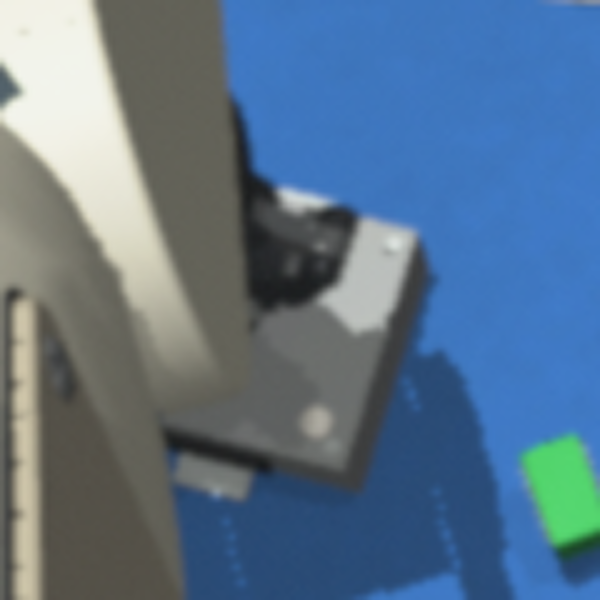

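```bash
python3 - <<'E'
from h import *
w=np.load('w20.npz');P=(w['p'],w['R'])
loc={'-x+y bot':(-20,12,18),'-x-y bot':(-20,-12,18),'-x-y top':(-20,-12,52),'+x+y bot':(20,12,18)}
for nm,t in [('naive',[0,8.5,.7]),('wrist',[-.21,14.2,-2.88]),('mid',[-.1,10,-1])]:
    for k,l in loc.items():
        q=np.array(t)+[l[1],-l[2],-l[0]]
        W=P[0]+P[1]@q; print(nm,k,((proj('side',W)[0]+.5-[140,190])*5-.5).round(0))
crop(cv2.imread('pics/s20.png'),175,220,230,285,12,'s20d.png')
im=cv2.imread('pics/s20d.png'); cv2.imwrite('pics/s20e.png',np.clip(im.astype(float)*2.5,0,255).astype('uint8'))
E
```

```text
naive -x+y bot [335. 376.]
naive -x-y bot [362. 323.]
naive -x-y top [355. 254.]
naive +x+y bot [224. 349.]
wrist -x+y bot [327. 384.]
wrist -x-y bot [354. 331.]
wrist -x-y top [346. 263.]
wrist +x+y bot [217. 357.]
mid -x+y bot [331. 378.]
mid -x-y bot [358. 324.]
mid -x-y top [350. 256.]
mid +x+y bot [220. 350.]
```

View pics/s20e.png

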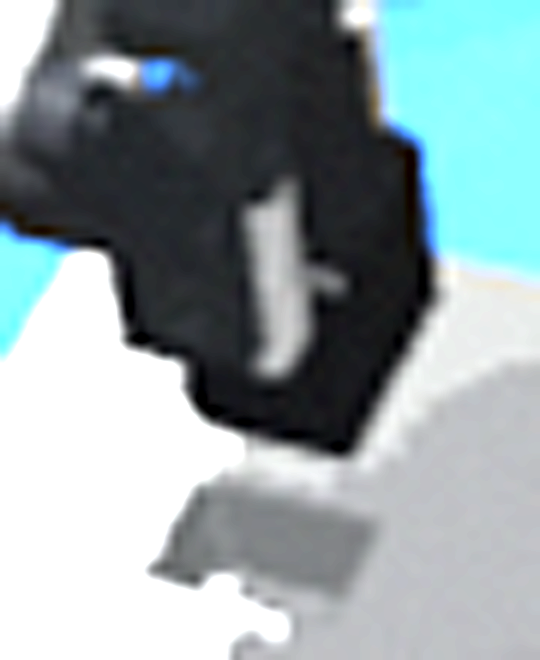

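```bash
python3 - <<'E'
from h import *
from scipy.optimize import least_squares
w=np.load('w20.npz');P=(w['p'],w['R'])
loc=np.array([(-20,-12,18),(-20,-12,52),(-12.5,7.5,0),(12.5,7.5,0),(20,12,18)],float)
obs=np.array([(437,292),(415,140),(348,455),(200,412),(126,340)]);obs=(obs+.5)/12-.5+[175,230]
def pr(t): 
    q=np.array(t)+np.column_stack([loc[:,1],-loc[:,2],-loc[:,0]]); return proj('side',P[0]+q@P[1].T)
f=lambda t:(pr(t)-obs).ravel()
for t in ([0,8.5,.7],[-.21,14.2,-2.88]): print(np.round(f(t).reshape(-1,2),1).tolist())
s=least_squares(f,[0,8.5,0]);print(s.x.round(2),np.round(f(s.x).reshape(-1,2),1).tolist())
s=least_squares(lambda t:np.r_[f([0,t[0],t[1]])],[8.5,0]);print(s.x.round(2)); print('foot world',(P[0]+P[1]@[0,*s.x]).round(1))
E
```

```text
[[1.0, 0.2], [1.4, -0.8], [0.8, 1.1], [-0.4, 1.4], [-0.6, 1.5]]
[[-0.6, 1.9], [-0.3, 1.0], [-0.8, 2.7], [-1.9, 2.9], [-2.0, 3.1]]
[-29.08  45.28 -16.12] [[-0.3, -0.2], [0.2, -0.2], [0.1, -0.4], [-0.1, 0.1], [0.2, 0.7]]
[ 7.13 -0.09]
foot world [599.2 202.5  68.3]
```

```bash
python3 -m crank '[[-0.3,-0.3,-0.3,0.4,0,-0.1,-0.6],[0,0,0,0.4,0.3,-0.1,-0.6],[0,0,0,0,0.5,-0.05,-0.6],[0,0,0,0,0.4,0,-0.6],[0,0,0,0,0.1,0,-0.6],[0,0,0,0,0,0,-0.6],[0,0,0,0,0,0,-0.6],[0,0,0,0,0,0,-0.6],[0,0,0,0,0,0,-0.6],[0,0,0,0,0,0,-0.6]]'; python3 go.py 604 210.7 58 -12 0
```

```text
clock: 28.62
eef_pos: [603.9, 211.3, 61.3]
tcp_rot: [-1.571, -0.001, 1.361]
contact_force: [0.9, -0.5, -1.1]
opening: 0.269
pos [603.9 211.3  61.3] F [ 0.9 -0.5 -1.1] open 0.269 t 28.62 q [ 0.33  0.54  1.71  0.    0.89 -1.03]
turn(deg, tool) [ 0.03 -0.    0.08]
shift cm now-axes [-0.06  0.33 -0.02]  after-turn axes [-0.06  0.33 -0.02]
```

```bash
python3 -m crank '[[0,0,0,-0.05,0.2,0,-0.6],[0,0,0,0,0.1,0,-0.6],[0,0,0,0,0,0,-0.6],[0,0,0,0,0,0,-0.6],[0,0,0,0,0,0,-0.6],[0,0,0,0,0,0,-0.6],[0,0,0,0,0,0,-0.6],[0,0,0,0,0,0,-0.6],[0,0,0,0,0,0,-0.6],[0,0,0,0,0,0,-0.6]]'; python3 go.py 604 210.7 58 -12 0; python3 - <<'E'
from h import *
p=pose();np.savez('w21.npz',p=p[0],R=p[1])
im=cams.grab_frame('side');cv2.imwrite('pics/s21.png',im)
crop(np.clip(im.astype(float)*1.8,0,255).astype('uint8'),165,230,225,290,10,'s21e.png')
im=cams.grab_frame('wrist');cv2.imwrite('pics/w21.png',im);crop(im,130,390,80,320,2.5,'w21c.png')
# predicted hole corners in s21e
c,s=np.cos(np.radians(-11.95)),np.sin(np.radians(-11.95))
for l in [(14.5,9.5),(14.5,-9.5),(-14.5,-9.5),(-14.5,9.5)]:
    print(l,((proj('side',[603.95+c*l[0]-s*l[1],210.7+s*l[0]+c*l[1],45])[0]+.5-[165,225])*10).round(0))
E
```

```text
clock: 29.45
eef_pos: [604.1, 210.8, 58.6]
tcp_rot: [-1.572, -0.002, 1.361]
contact_force: [0.2, 0.7, -0.4]
opening: 0.271
pos [604.1 210.8  58.6] F [ 0.2  0.7 -0.4] open 0.271 t 29.45 q [ 0.33  0.54  1.71  0.    0.89 -1.03]
turn(deg, tool) [ 0.07 -0.01  0.1 ]
shift cm now-axes [-0.01  0.06  0.01]  after-turn axes [-0.01  0.06  0.01]
(14.5, 9.5) [219. 530.]
(14.5, -9.5) [264. 446.]
(-14.5, -9.5) [416. 483.]
(-14.5, 9.5) [375. 569.]
```

View pics/s21e.png

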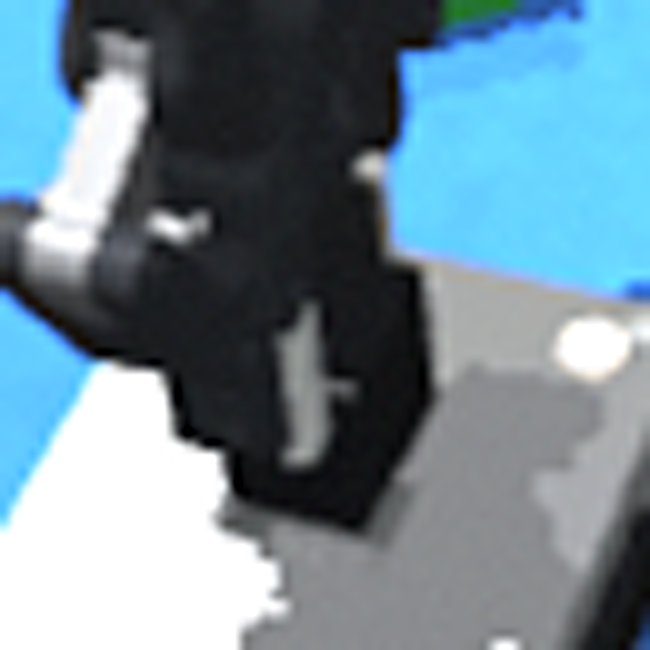

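View pics/w21c.png

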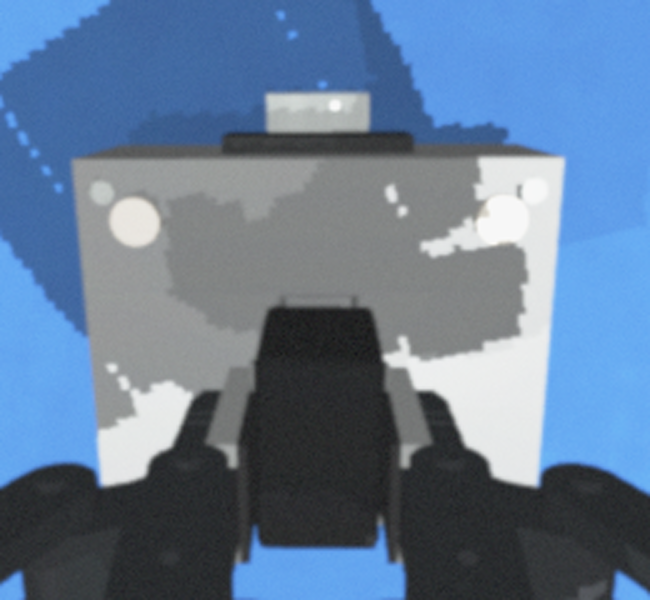

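```bash
python3 -m crank '[[0,0,0,0,0.2,0,-0.6],[0,0,0,0,0.2,0,-0.6],[0,0,0,0,0.2,0,-0.6],[0,0,0,0,0.2,0,-0.6],[0,0,0,0,0,0,-0.6],[0,0,0,0,0,0,-0.6],[0,0,0,0,0,0,-0.6],[0,0,0,0,0,0,-0.6],[0,0,0,0,0,0,-0.6],[0,0,0,0,0,0,-0.6]]'; python3 go.py 604 210.7 35.5 -12 0; python3 - <<'E'
from h import *
im=cams.grab_frame('side');cv2.imwrite('pics/s22.png',im)
crop(np.clip(im.astype(float)*1.8,0,255).astype('uint8'),165,230,225,290,10,'s22e.png')
E
```

```text
clock: 30.38
eef_pos: [604.0, 210.7, 49.4]
tcp_rot: [-1.572, -0.002, 1.361]
contact_force: [1.1, 0.4, -1.5]
opening: 0.271
pos [604.  210.7  49.4] F [ 1.1  0.4 -1.5] open 0.271 t 30.38 q [ 0.33  0.55  1.72  0.    0.87 -1.03]
turn(deg, tool) [ 0.04 -0.01  0.09]
shift cm now-axes [-0.    1.39 -0.  ]  after-turn axes [-0.    1.39 -0.  ]
```

View pics/s22e.png

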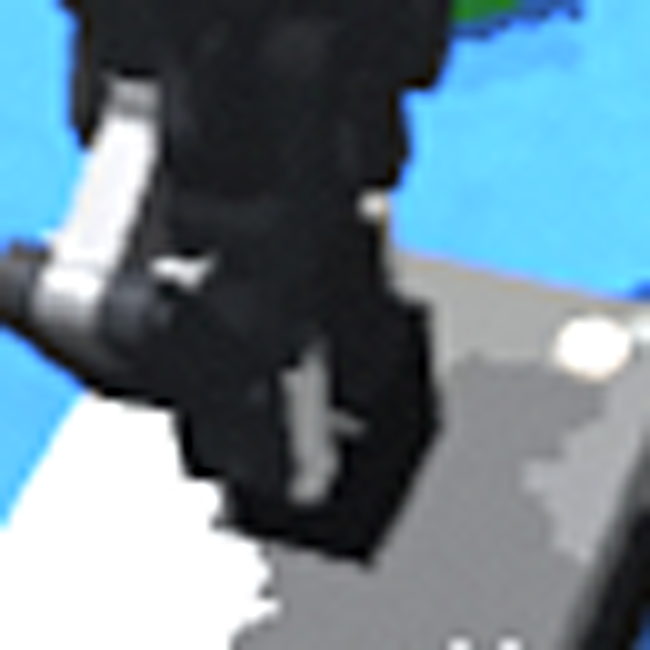

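```bash
python3 -m crank '[[0,0,0,0,0.15,0,-0.6],[0,0,0,0,0.15,0,-0.6],[0,0,0,0,0.15,0,-0.6],[0,0,0,0,0.15,0,-0.6],[0,0,0,0,0,0,-0.6],[0,0,0,0,0,0,-0.6],[0,0,0,0,0,0,-0.6],[0,0,0,0,0,0,-0.6],[0,0,0,0,0,0,-0.6],[0,0,0,0,0,0,-0.6]]'; python3 go.py 604 210.7 35.5 -12 0
```

```text
clock: 31.27
eef_pos: [604.0, 210.8, 42.8]
tcp_rot: [-1.572, -0.002, 1.361]
contact_force: [0.2, -1.2, -1.6]
opening: 0.273
pos [604.  210.8  42.8] F [ 0.2 -1.2 -1.6] open 0.273 t 31.27 q [ 0.33  0.56  1.72  0.    0.86 -1.03]
turn(deg, tool) [ 0.05 -0.01  0.09]
shift cm now-axes [-0.01  0.73  0.  ]  after-turn axes [-0.01  0.73  0.  ]
```

No contact force with the foot some 11 mm below the mouth, so the shank is in the hole. Continue down.

```bash
python3 -m crank '[[0,0,0,0,0.15,0,-0.6],[0,0,0,0,0.15,0,-0.6],[0,0,0,0,0.15,0,-0.6],[0,0,0,0,0.1,0,-0.6],[0,0,0,0,0.05,0,-0.6],[0,0,0,0,0,0,-0.6],[0,0,0,0,0,0,-0.6],[0,0,0,0,0,0,-0.6],[0,0,0,0,0,0,-0.6],[0,0,0,0,0,0,-0.6]]'; python3 go.py 604 210.7 35.5 -12 0
```

```text
clock: 32.1
eef_pos: [604.0, 210.7, 36.1]
tcp_rot: [-1.572, -0.002, 1.361]
contact_force: [0.0, 0.1, -1.4]
opening: 0.271
pos [604.  210.7  36.1] F [ 0.   0.1 -1.4] open 0.271 t 32.1 q [ 0.33  0.57  1.72  0.    0.85 -1.03]
turn(deg, tool) [ 0.05 -0.01  0.09]
shift cm now-axes [-0.01  0.06  0.  ]  after-turn axes [-0.01  0.06  0.  ]
```

```bash
python3 -m crank '[[0,0,0,0,0.1,0,-0.6],[0,0,0,0,0,0,-0.6],[0,0,0,0,0.1,0,-0.6],[0,0,0,0,0,0,-0.6],[0,0,0,0,0.1,0,-0.6],[0,0,0,0,0,0,-0.6],[0,0,0,0,0.1,0,-0.6],[0,0,0,0,0,0,-0.6],[0,0,0,0,0,0,-0.6],[0,0,0,0,0,0,-0.6]]'; python3 go.py 604 210.7 35.5 -12 0; python3 - <<'E'
from h import *
im=cams.grab_frame('side');cv2.imwrite('pics/s23.png',im)
crop(np.clip(im.astype(float)*1.8,0,255).astype('uint8'),165,230,225,290,10,'s23e.png')
E
```

```text
clock: 32.93
eef_pos: [604.9, 211.3, 35.6]
tcp_rot: [-1.574, -0.003, 1.361]
contact_force: [-1.5, 0.2, 2.8]
opening: 0.27
pos [604.9 211.3  35.6] F [-1.5  0.2  2.8] open 0.27 t 32.93 q [ 0.33  0.57  1.72  0.    0.84 -1.03]
turn(deg, tool) [ 0.16 -0.01  0.17]
shift cm now-axes [-0.08  0.01  0.08]  after-turn axes [-0.08  0.01  0.08]
```

View pics/s23e.png

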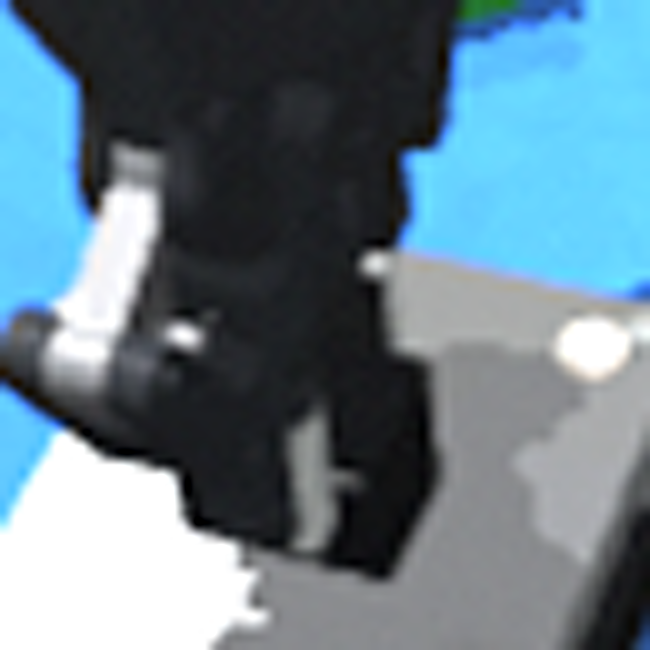

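Commanding another 4 mm down lowered it only 0.5 mm, with contact force up by about 4 N. The head is flush on the box at the predicted height, so I'll release.

```bash
python3 -m crank '[[0,0,0,-0.05,0,0.05,-0.6],[0,0,0,0,0,0,-0.5],[0,0,0,0,0,0,-0.4],[0,0,0,0,0,0,-0.3],[0,0,0,0,0,0,-0.2],[0,0,0,0,0,0,-0.1],[0,0,0,0,0,0,0],[0,0,0,0,0,0,0],[0,0,0,0,0,0,0],[0,0,0,0,0,0,0]]' 20; python3 go.py 604 210.7 35.5 -12 0; python3 -m crank '[[0,0,0,0,-0.3,0,0],[0,0,0,0,-0.6,0,0],[0,0,0,0,-1,0,0],[0,0,0,0,-1.5,0,0],[0,0,0,0,-2,0,0],[0,0,0,0,-2,0,0],[0,0,0,0,-2,0,0],[0,0,0,0,-1.5,0,0],[0,0,0,0,0,0,0],[0,0,0,0,0,0,0]]'; python3 - <<'E'
from h import *
p=pose();np.savez('w24.npz',p=p[0],R=p[1]);print(p[0])
im=cams.grab_frame('wrist');cv2.imwrite('pics/w24.png',im)
im=cams.grab_frame('side');cv2.imwrite('pics/s24.png',im)
crop(np.clip(im.astype(float)*1.5,0,255).astype('uint8'),140,260,200,330,5,'s24e.png')
E
```

```text
clock: 33.82
eef_pos: [604.0, 210.8, 34.4]
tcp_rot: [-1.573, -0.003, 1.361]
contact_force: [-0.6, 0.6, 0.6]
opening: 0.497
pos [604.  210.8  34.4] F [-0.6  0.6  0.6] open 0.497 t 33.82 q [ 0.33  0.57  1.72  0.    0.84 -1.03]
turn(deg, tool) [ 0.12 -0.01  0.15]
shift cm now-axes [-0.01 -0.11  0.  ]  after-turn axes [-0.01 -0.11  0.  ]
clock: 34.65
eef_pos: [604.0, 210.6, 154.8]
tcp_rot: [-1.575, -0.004, 1.361]
contact_force: [0.6, -0.4, -0.5]
opening: 0.501
[603.98141078 210.6256033  154.81789786]
```

View pics/s24e.png

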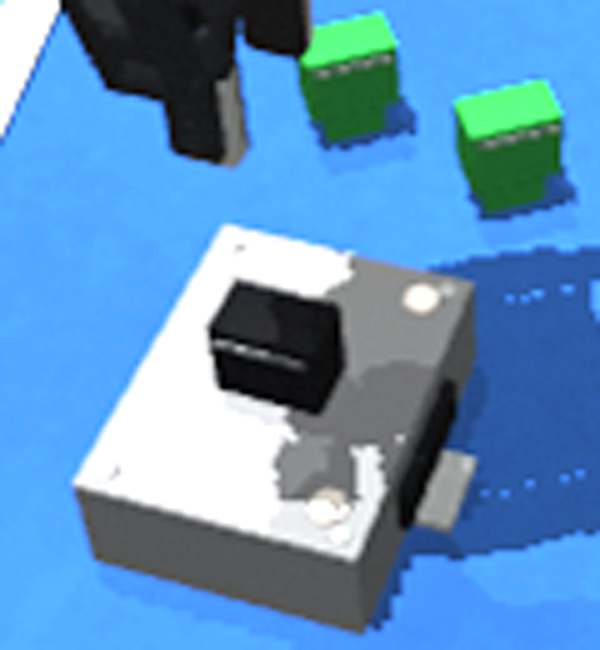

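View pics/w24.png

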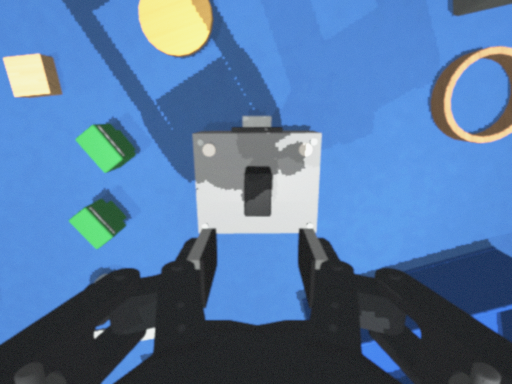

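```bash
python3 - <<'E'
from h import *
c,s=np.cos(np.radians(-11.95)),np.sin(np.radians(-11.95))
for z in (45,79):
  for l in [(20,12),(20,-12),(-20,-12),(-20,12)]:
    print(z,l,((proj('side',[603.95+c*l[0]-s*l[1],210.7+s*l[0]+c*l[1],z])[0]+.5-[140,200])*5).round(0))
crop(cv2.imread('pics/s24.png'),150,310,90,220,4.5,'s24n.png')
E
```

```text
45 (20, 12) [217. 392.]
45 (20, -12) [245. 339.]
45 (-20, -12) [350. 365.]
45 (-20, 12) [325. 419.]
79 (20, 12) [206. 329.]
79 (20, -12) [235. 276.]
79 (-20, -12) [344. 302.]
79 (-20, 12) [317. 356.]
```

View pics/s24n.png

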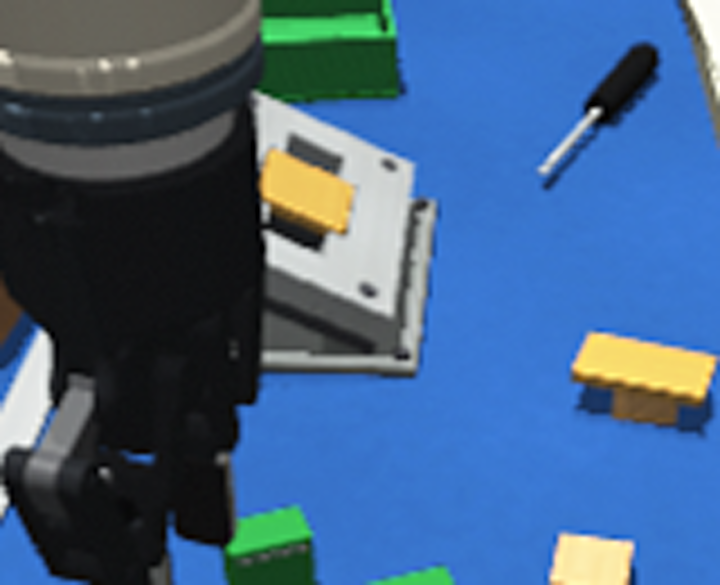

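The corners match the prediction for a seated plug within about 1.5 px. The blank is still in its cavity.

```bash
python3 -c "
from rig import r,order
s=r.sense();print(s['clock'],s['contact_force'],s['qvel'].round(4))
print(order.sign_off())"
```

```text
34.75 [-0.0072084   0.14007195  0.30548499] [-0.0009  0.0201  0.0149  0.0022 -0.0013  0.0007]
the job is handed in; nothing more can be done
None
```

I loaded the square brass blank into the die cavity and released it. I then pushed the black plug fully home in the socket, let go, backed off 12 cm and handed the job in at about 34.8 s. The hand-in gave no verdict.

**Final checks**
- **Blank:** it lies flat in the cavity with even gaps all round in the wrist view. A side view after the plug work shows it still there.
- **Plug:** its head sits on top of the box, within about 1.5 pixels of where a seated plug should appear (under 3 mm). Pushing 4 mm further moved it only 0.5 mm, at the height predicted for fully home.
- **Robot:** it was touching nothing and read about 0.3 N at hand-in.
- **Round and oblong blanks:** they look unmoved in the last images I took. I did not measure them.
- **Loupe:** the arm partly hid it in the last views, so I did not confirm it at the end. I never went near it.

**What disagreed**
- **Fingertip length:** the images showed the fingertips about 25 mm behind the reported TCP, not 11 mm ahead as stated. Closing on nothing confirmed this, so I set grasp heights from the images.
- **Plug in the grip:** the wrist camera placed it about 6 mm lower and 3.5 mm off compared with the side camera and the arm's position. I used the latter two, and the plug went in without resistance.

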